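Fit the microscope stand's post into its keyed socket

ROBOT

A 6-joint arm with a two-finger parallel gripper is mounted at the origin on the work surface. World frame = base frame: x ahead of the robot, y to its left, z up, the work surface at z = 0. Lengths are in m, angles in rad, forces in N, time in s.
With the tool pointing down it reaches from about 0.35 to 0.975 m from the base axis. Payload 4.9 kg.
Tool frame: the origin (TCP) lies midway between the tips of the shut fingers; the grasp point (between the pads) lies 19 mm behind it (manip.pinch_z is the x of the grasp point in the tool frame, in m); x points along the fingers, y is the direction in which the jaws open and shut, and the axes are right-handed (so a half turn about x gives the same grasp; the last joint's range is limited). The gripper opens to 85 mm and grips with 20 to 120 N. Pads are 22 mm wide; open, the fingers measure 114 mm over their backs; the gripper's body (76 mm by 85 mm) begins 54 mm behind the grasp point. The pads swing forward as they close: fully open they stand 13 mm farther back than shut.
Start: joints at [-1.321, 0.053, 1.613, -0, 1.476, -0.119], TCP at [0.225, -0.583, 0.194] pointing down, gripper open.
Joint ranges: [-3.01, 3.01], [-1.01, 2.22], [0.06, 2.58], [-1.02, 4.17], [0.09, 2.62], [-3.14, 3.14]. Speed limits (rad/s): [2.57, 2.57, 3.14, 3.14, 3.14, 3.14].

INTERFACE

Orientations are given as a unit quaternion [w, x, y, z].
In Python, from plant import sensors, cams, workorder, manip gives the robot as it stands.
- The arm moves only by the tool drive_tool, never from a script. Its argument "series" is a list of rows, each an object of numbers: "x", "y", "z": the shift along the tool's x, y, z in units of 25 mm (1.0 is 25 mm); "ax", "ay", "az": the turn, a rotation vector about the tool's x, y, z in units of 5 degrees (1.0 is 5 degrees). A call has 1 to 5 rows; each row is the pose to reach, as a shift and turn from the pose commanded when the call began, along the tool's axes at that moment; what a row does not reach only later rows make up. A row lasts 1/12 s, in which the tool goes at most 41.7 mm and 7.16 degrees, less where a joint would pass 70% of its speed; a pose out of reach is approached as far as the arm can. A call with a gripper value outside its range is refused whole. "hand" is the opening, from 0 (shut) to 1 (fully open), set as the call begins (left out, the last holds). The fingers move at their own pace and stop on an object; the grip force is fixed at half the most. Time passes only in rows, so rows that repeat a pose let the fingers close. It gives the time, the measured TCP pose, the force and the opening at its end, in the units of the state.
- sensors.state(): the state, without advancing time (a new reading comes with each control period).
- cams.grab_frame(name): name is "scene" or "side" or "wrist"; returns a dict with "img" (384x512x3 uint8, blue, green, red), "camera_matrix" (3x3 intrinsics, pixels), "cam_to_world" (4x4, takes a point from camera to world coordinates). Camera axes: x right, y down, z forward; pixel columns grow to the right and rows downward; lengths in m; the calibration is good to about 2 mm. A picture is of the moment at which its call begins. There is no depth.
- workorder.job_done(): hands the job in, once; it reports no verdict.
The state is a dict: "time": time; "joint_pos": joint angles; "joint_vel": joint speeds; "joint_efforts": joint torques, N m; "tool_pos": TCP position; "tool_rot": TCP orientation; "contact_force": force on the tool from outside, world axes, zero at the start; "ft_torque": the same for the moment, N m; "gripper_width": opening from 0.0 (shut) to 1.0 (fully open).
Only numpy, scipy, OpenCV 4.12 (cv2) and the standard library are available. Lean on these libraries where they do the work, as an engineer would, in place of code of your own. Each camera call takes 0.05 s, during which the arm holds its last target.

TASK

Lift the dark post off its sloping wooden rest, stand it upright on the bare bench and let go of it, then take it again from above by its neck. Set its foot in the mouth of the socket on the white microscope base and turn it until its two flats meet the keys inside and it drops fully home, upright, and let go. Leave the slide box, the jar and the eyepiece where they are.

Things in the scene. Friction and masses are not known exactly. Their poses are not given: they have to be found in the camera images.
- post: Dark post, 125 mm long, 0.28-0.56 kg. Foot (first 75 mm): 50 mm round bar with two opposite flats, 36 mm across them, end chamfered 3 mm. Neck (75-125 mm): plain 34 mm round bar. Origin: centre of the foot's end face; z from foot to neck; flats face +x and -x (half turn: same). It starts lying on a flat on the rest, neck up, rising 25 degrees towards the rest's +x, its y along the rest's y.
- post_neck (a point): The point on the post's axis 100 mm from the foot's end (25 mm below the neck's top), where the neck can be gripped; axes as the post's. On the rest the neck overhangs freely, with this point about 81 mm above the bench; nothing is below it, and the wooden board ends 28 mm before it.
- rest: Fixed wooden rest, about 90 mm long, 76 mm wide, 65 mm high at its upper end; its board rises 25 degrees towards its +x and has 14 mm high side strips and a low end stop for the post's foot. Origin: on the bench under its middle; z up. It stands to one side of the robot's x axis, the base to the other, either way round; the bench within 50 mm of that axis is free from x 0.40 to 0.72 m.
- base: Fixed white base plate, 190 x 140 x 15 mm, reaching 55 mm behind (-x) and 135 mm ahead (+x) of its origin, with a round stage plate on its +x part. Origin: on the bench under the socket's axis; z up. On it stands the socket: a metal collar 80 mm across and 45 mm high with a 54 mm round bore, clamped to the base at an angle that is not reported (see mouth).
- mouth (a point): Centre of the socket's mouth, 60 mm above the bench; axes as the base's. Two opposite straight keys in the bore, 42 mm apart, face each other along a line up to 0.6 rad either way from the base's x axis. Their tops lie 10 mm below the mouth. The foot enters 10 mm at any angle and rests on them; with its flats within about 0.15 rad of facing them it drops 35 mm more.
- seat (a point): Centre of the bore's floor, 45 mm below the mouth, 15 mm above the bench, where the foot's end rests when fully home; axes as the base's.
- slide_box: Bystander: loose box for slides, 92 x 67 x 37 mm, cardboard with a white lid. Origin: centre of its underside.
- jar: Bystander: loose clear jar with white lid, 60 mm across, 85 mm high. Origin: centre of its underside.
- eyepiece: Bystander: loose black eyepiece standing on end, 42 mm across, 68 mm high. Origin: centre of its underside.
Not all that is in view belongs to the job. What is shaped like the post but blue or red is not meant. Leave any blue look-alike of the base alone.

How it is judged:
On the way:
1. the post stands upright on the bare bench, let go (height (world z) of post below 0.006 m and angle between post's own z axis and vertical below 0.08 rad and contact force between the fingers and post below 0.1 N and linear speed of post below 0.03 m/s), for 0.2 s.
At the end, for the whole second after the job is handed in: The post stands fully home in the socket: its foot's end within 4 mm of the bore's floor and within 6 mm of the socket's axis, upright within 0.08 rad, at rest and let go (z of post in the frame of seat below 0.004 m and horizontal distance between post and seat below 0.006 m and angle between post's own z axis and vertical below 0.08 rad and linear speed of post below 0.02 m/s); the robot touches nothing.
It fails at once if the slide box is moved more than 30 mm (distance of slide_box from where it was at the start of the episode above 0.03 m).
It fails at once if the jar is moved more than 30 mm (distance of jar from where it was at the start of the episode above 0.03 m).
It fails at once if the eyepiece is moved more than 30 mm (distance of eyepiece from where it was at the start of the episode above 0.03 m).
It also fails if it takes over 67 s, if anything falls off the work surface, if the arm or the gripper's body presses on something with over 40 N, if the wrist force passes 120 N, or if a joint passes its speed limit or range.

## Working session

There is one attempt and no reset: what is moved stays moved. The work goes in short steps, Python scripts to look and compute and a tool call to move; the robot and the scene stay as the last step left them, time stands still between calls to the robot, and variables do not carry over. Pictures are saved under pics/ and viewed, and the job is handed in when it is done.

Besides the shell and the picture viewer there is one more tool, called after ">>>" as name([rows], argument=value, ...), one row to a line, values as JSON. drive_tool: Moves the arm, as the interface text tells. Its arguments: {"type":"object","properties":{"series":{"type":"array","items":{"type":"object","properties":{"x":{"type":"number"},"y":{"type":"number"},"z":{"type":"number"},"ax":{"type":"number"},"ay":{"type":"number"},"az":{"type":"number"}}}},"hand":{"type":"number"}},"required":["series"]}

```bash
ls; mkdir -p pics
cat > h.py <<'E'
import numpy as np, cv2
from scipy.spatial.transform import Rotation as R
from plant import sensors, cams, workorder, manip
def grab(n,fn=None):
    f=cams.grab_frame(n)
    if fn: cv2.imwrite(fn,f['img'])
    np.savez('%s.npz'%n,img=f['img'],K=f['camera_matrix'],T=f['cam_to_world'])
    return f
def load(n):
    d=np.load('%s.npz'%n); return dict(img=d['img'],camera_matrix=d['K'],cam_to_world=d['T'])
def ray(f,u,v):
    d=np.linalg.solve(f['camera_matrix'],[u,v,1.]); T=f['cam_to_world']
    return T[:3,3],T[:3,:3]@d
def onz(f,u,v,z):
    o,d=ray(f,u,v); return o+d*(z-o[2])/d[2]
def proj(f,p):
    T=f['cam_to_world']; c=T[:3,:3].T@(np.asarray(p,float)-T[:3,3]); q=f['camera_matrix']@c; return q[:2]/q[2]
def tri(f1,p1,f2,p2):
    o1,d1=ray(f1,*p1);o2,d2=ray(f2,*p2);d1/=np.linalg.norm(d1);d2/=np.linalg.norm(d2)
    A=np.c_[d1,-d2];t=np.linalg.lstsq(A,o2-o1,rcond=None)[0]
    a,b=o1+d1*t[0],o2+d2*t[1]; return (a+b)/2,np.linalg.norm(a-b)
def rot(q): return R.from_quat([q[1],q[2],q[3],q[0]])
def st():
    s=sensors.state(); return s,np.array(s['tool_pos']),rot(s['tool_rot']).as_matrix()
E
python3 - <<'E'
from h import *
for n in ['scene','side','wrist']:
    f=grab(n,'pics/%s0.png'%n); print(n,f['cam_to_world'].round(3).tolist())
s,p,M=st(); print(s); print(M.round(3)); print(manip.pinch_z, [a for a in dir(manip) if a[0]!='_'])
E
```

```text
pics
scene [[-0.744, 0.57, -0.349, 0.949], [0.668, 0.625, -0.405, 0.558], [-0.013, -0.534, -0.845, 1.229], [0.0, 0.0, 0.0, 1.0]]
side [[-0.983, -0.152, 0.103, 0.372], [-0.183, 0.767, -0.615, 0.831], [0.015, -0.623, -0.782, 1.137], [0.0, 0.0, 0.0, 1.0]]
wrist [[0.36, -0.897, -0.255, 0.291], [-0.933, -0.347, -0.096, -0.558], [-0.003, 0.272, -0.962, 0.373], [0.0, 0.0, 0.0, 1.0]]
{'time': 0.15, 'joint_pos': array([-1.32097986e+00,  5.32251009e-02,  1.61397043e+00,  2.35954180e-05,
        1.47599600e+00, -1.19012601e-01]), 'joint_vel': array([-0.0003961 , -0.00318446, -0.00403155, -0.00171343, -0.00258778,
       -0.00089845]), 'joint_efforts': array([ 2.20109309e-04, -3.94239700e+01, -3.70722520e+01, -1.14382133e-04,
        4.63459219e-03,  2.63230692e-05]), 'tool_pos': array([ 0.22519285, -0.58244222,  0.19323803]), 'tool_rot': array([-0.12909745, -0.69508819, -0.1302267 ,  0.6951455 ]), 'contact_force': array([-0.0401466 ,  0.48233133, -0.06853587]), 'ft_torque': array([-0.0084469 , -0.00361712, -0.01070965]), 'gripper_width': 0.9965320837925138}
[[-0.     0.361 -0.933]
 [ 0.002 -0.933 -0.361]
 [-1.    -0.002 -0.   ]]
-0.0187 ['IKError', 'pinch_z']
```

View pics/scene0.png

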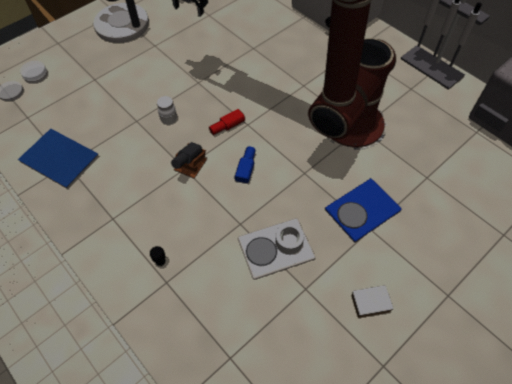

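View pics/side0.png

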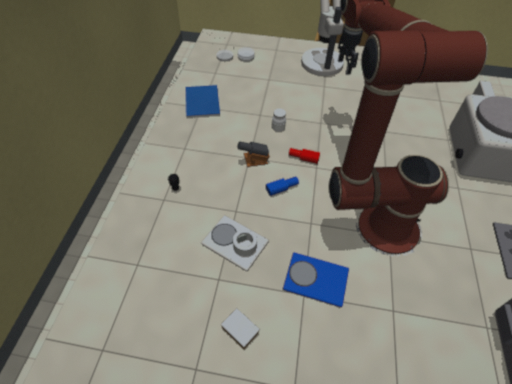

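View pics/wrist0.png

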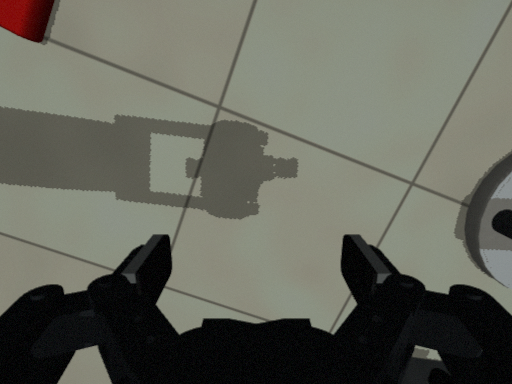

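Run:
```python
from h import *
a=load('scene')['img'];b=load('side')['img']
c=lambda i,x,y,w,h,s:cv2.resize(i[y:y+h,x:x+w],None,fx=s,fy=s,interpolation=cv2.INTER_CUBIC)
o=np.vstack([np.hstack([c(a,160,130,60,50,6.5),c(b,225,125,60,50,6.5)]),np.hstack([c(a,235,215,85,64,4.5882),c(b,195,210,85,64,4.5882)])])
o=cv2.convertScaleAbs(o,alpha=1.8,beta=20)
cv2.imwrite('pics/crop0.png',o);print(o.shape)
```

```text
(619, 780, 3)
```

View pics/crop0.png

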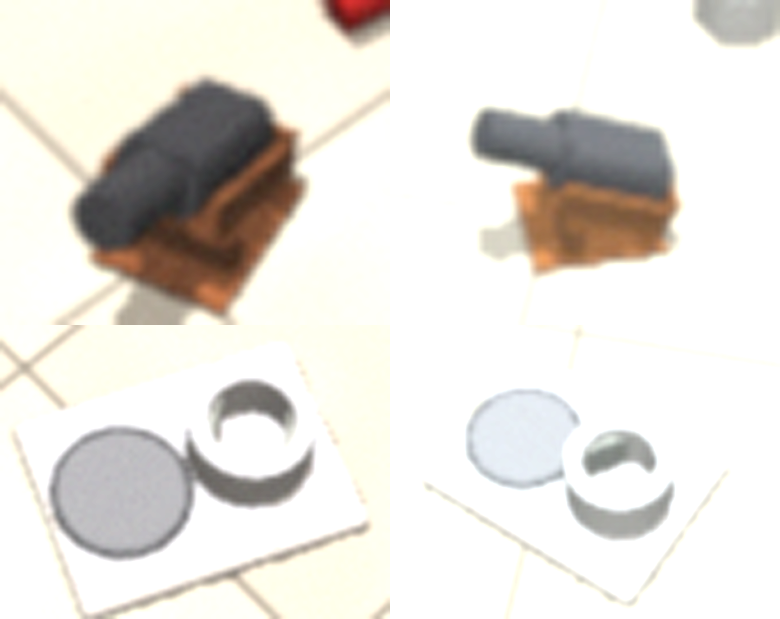

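Run:
```python
from h import *
a=load('scene');b=load('side')
p=lambda x,y:(x/6.5+160,y/6.5+130)
q=lambda x,y:((x-390)/6.5+225,y/6.5+125)
print('neckend',tri(a,p(100,212),b,q(482,133)))
print('shoulder',tri(a,p(172,165),b,q(562,150)))
print('foot',tri(a,p(245,118),b,q(665,172)))
p=lambda x,y:(x/4.588+235,(y-325)/4.588+215)
q=lambda x,y:((x-390)/4.588+195,(y-325)/4.588+210)
print('mouth',onz(a,*p(252,432),.06),onz(b,*q(617,470),.06), tri(a,p(252,432),b,q(617,470)))
print('stage',onz(a,*p(121,492),.017),onz(b,*q(524,438),.017))
for n,u in [('red',(227,122)),('blue',(245,165)),('jar',(166,108)),('eye',(158,257)),('box',(373,300)),('lookbase',(363,208))]: print(n,onz(a,*u,.03))
```

```text
neckend (array([ 0.58417784, -0.21367565,  0.09082295]), np.float64(0.0026285187872438676))
shoulder (array([ 0.53711167, -0.22297903,  0.07620806]), np.float64(0.0017667433808534773))
foot (array([ 0.47773157, -0.24889239,  0.04021761]), np.float64(0.0037387138955347287))
mouth [0.49314447 0.19108203 0.06      ] [0.48609103 0.1908353  0.06      ] (array([0.48790631, 0.18615109, 0.04919514]), np.float64(0.0033408111090618936))
stage [0.56593154 0.15232183 0.017     ] [0.56446108 0.15130395 0.017     ]
red [ 0.33225651 -0.27401878  0.03      ]
blue [ 0.40556003 -0.09913676  0.03      ]
jar [ 0.44736996 -0.46562816  0.03      ]
eye [ 0.79757318 -0.02666506  0.03      ]
box [0.4457606  0.46018194 0.03      ]
lookbase [0.24959108 0.2565695  0.03      ]
```

The dark post on the rest (scene px 188,157) is the one meant: the similar bars are red (227,122) and blue (245,165). The white base with the collar (277,248) is the target, and the blue plate (363,208) is the look-alike. The crop confirms both. I'll move over the post for a closer look.

>>> drive_tool([
  {"x": -2.2},
  {"x": -2.2,"y": -8.8,"z": -15.2},
  {"x": -2.2,"y": -8.8,"z": -15.2},
  {"x": -2.2,"y": -8.8,"z": -15.2},
  {"x": -2.2,"y": -8.8,"z": -15.2},
])

```text
schema error: expected keys x, y, z, ax, ay, az
```

>>> drive_tool([
  {"x": -2.2,"y": 0,"z": 0,"ax": 0,"ay": 0,"az": 0},
  {"x": -2.2,"y": -8.8,"z": -15.2,"ax": 0,"ay": 0,"az": 0},
  {"x": -2.2,"y": -8.8,"z": -15.2,"ax": 0,"ay": 0,"az": 0},
  {"x": -2.2,"y": -8.8,"z": -15.2,"ax": 0,"ay": 0,"az": 0},
  {"x": -2.2,"y": -8.8,"z": -15.2,"ax": 0,"ay": 0,"az": 0},
])

```text
time: 0.57
tool_pos: [0.3303, -0.4517, 0.2408]
tool_rot: [0.129, 0.695, 0.129, -0.695]
contact_force: [0.2, -0.5, -0.7]
gripper_width: 0.999
```

>>> drive_tool([
  {"x": 0,"y": -4.8,"z": -8.2,"ax": 0,"ay": 0,"az": 0},
  {"x": 0,"y": -4.8,"z": -8.2,"ax": 0,"ay": 0,"az": 0},
  {"x": 0,"y": -4.8,"z": -8.2,"ax": 0,"ay": 0,"az": 0},
  {"x": 0,"y": -4.8,"z": -8.2,"ax": 0,"ay": 0,"az": 0},
  {"x": 0,"y": -4.8,"z": -8.2,"ax": 0,"ay": 0,"az": 0},
])

```text
time: 0.98
tool_pos: [0.4602, -0.2882, 0.2407]
tool_rot: [-0.13, -0.695, -0.13, 0.695]
contact_force: [0.4, -0.9, -0.2]
gripper_width: 0.995
```

>>> drive_tool([
  {"x": 0,"y": -0.7,"z": -1.2,"ax": 0,"ay": 0,"az": 0},
  {"x": 0,"y": -0.7,"z": -1.2,"ax": 0,"ay": 0,"az": 0},
  {"x": 0,"y": -0.7,"z": -1.2,"ax": 0,"ay": 0,"az": 0},
])

```text
time: 1.23
tool_pos: [0.4818, -0.2614, 0.2405]
tool_rot: [-0.131, -0.695, -0.131, 0.695]
contact_force: [-0.3, -0.7, -0.2]
gripper_width: 0.998
```

Run:
```python
from h import *
grab('wrist','pics/w1.png'); s,p,M=st(); print(p,s['joint_pos'].round(3)); print(M.round(3))
```

```text
[ 0.48114463 -0.26253798  0.24054639] [-6.350e-01 -1.540e-01  1.736e+00 -1.000e-03  1.561e+00  5.660e-01]
[[-0.001  0.362 -0.932]
 [-0.    -0.932 -0.362]
 [-1.    -0.     0.001]]
```

View pics/w1.png

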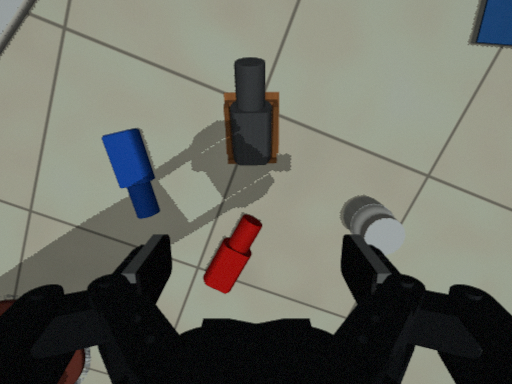

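Run:
```python
from h import *
f=load('wrist'); i=f['img'].astype(int); sub=i[50:170,215:290]
m=(sub.max(2)<75)&(sub.max(2)-sub.min(2)<25)
for r in range(4,120,6):
    x=np.where(m[r])[0]; print(r+50, (x.min()+215,x.max()+215,len(x)) if len(x) else None)
```

```text
54 None
60 (np.int64(237), np.int64(263), 27)
66 (np.int64(235), np.int64(264), 30)
72 (np.int64(235), np.int64(264), 30)
78 (np.int64(235), np.int64(264), 30)
84 (np.int64(236), np.int64(264), 29)
90 (np.int64(236), np.int64(264), 29)
96 (np.int64(236), np.int64(264), 29)
102 (np.int64(233), np.int64(268), 36)
108 (np.int64(230), np.int64(271), 42)
114 (np.int64(230), np.int64(271), 42)
120 (np.int64(230), np.int64(271), 42)
126 (np.int64(231), np.int64(271), 41)
132 (np.int64(231), np.int64(271), 41)
138 (np.int64(232), np.int64(271), 40)
144 (np.int64(232), np.int64(271), 40)
150 (np.int64(233), np.int64(271), 39)
156 (np.int64(233), np.int64(270), 38)
162 (np.int64(236), np.int64(267), 32)
168 (np.int64(234), np.int64(236), 3)
```

Run:
```python
from h import *
f=load('wrist')
e=onz(f,250,57.5,.0762); sh=onz(f,251,104,.0704); ft=onz(f,252.2,162,.04)
h=(onz(f,250.3,70,.09)-onz(f,252,150,.05))[:2]; h/=np.linalg.norm(h)
print(e,sh,ft,'yaw',np.degrees(np.arctan2(h[1],h[0])))
print('neck from end', e[:2]-h*(.0072+.0227),'from shoulder',sh[:2]+h*.0227)
print(f['cam_to_world'][:3,3])
```

```text
[ 0.59466062 -0.21041042  0.0762    ] [ 0.54895783 -0.22906721  0.0704    ] [ 0.47967103 -0.25687626  0.04      ] yaw 21.877312970366518
neck from end [ 0.5669139  -0.22155177] from shoulder [ 0.57002306 -0.22060873]
[ 0.54744551 -0.23627728  0.42086302]
```

>>> drive_tool([
  {"x": 3.2,"y": -0.3,"z": -4.4,"ax": -0.14,"ay": -2,"az": 0},
  {"x": 3.2,"y": -0.3,"z": -4.4,"ax": -0.14,"ay": -2,"az": 0},
  {"x": 3.2,"y": -0.3,"z": -4.4,"ax": -0.14,"ay": -2,"az": 0},
  {"x": 3.2,"y": -0.3,"z": -4.4,"ax": -0.14,"ay": -2,"az": 0},
  {"x": 3.2,"y": -0.3,"z": -4.4,"ax": -0.14,"ay": -2,"az": 0},
])

```text
time: 1.7
tool_pos: [0.5801, -0.2159, 0.1567]
tool_rot: [-0.144, -0.629, -0.124, 0.754]
contact_force: [0.0, -0.7, 0.2]
gripper_width: 1.001
```

Run:
```python
from h import *
grab('wrist','pics/w2.png'); s,p,M=st(); print(p,s['joint_pos'].round(3)); print(M.round(3))
t=np.array([.568,-.221,.081])+.0187*M[:,0]; print('to grasp units',(M.T@(t-p)/.025).round(2))
f=load('wrist'); print(proj(f,[.568,-.221,.081]))
```

```text
[ 0.57994106 -0.21707307  0.15915219] [-0.415  0.165  1.559 -0.124  1.545  0.787]
[[-0.165  0.371 -0.914]
 [-0.063 -0.929 -0.366]
 [-0.984 -0.003  0.177]]
to grasp units [ 3.91 -0.02 -0.06]
[256.52206762 185.21003302]
```

View pics/w2.png

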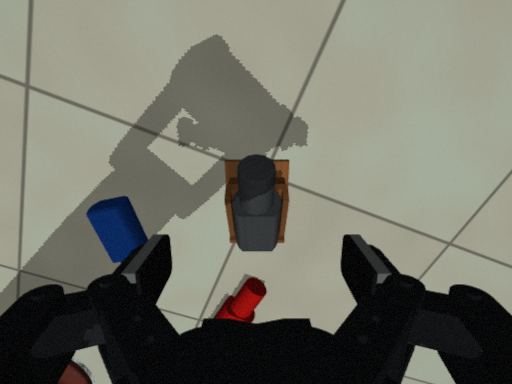

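The wrist view shows the neck centred between the jaws at about (257,175). I'll descend and grip.

>>> drive_tool([
  {"x": 1.5,"y": 0,"z": 0,"ax": 0,"ay": 0,"az": 0},
  {"x": 3,"y": 0,"z": 0,"ax": 0,"ay": 0,"az": 0},
  {"x": 3.9,"y": 0,"z": 0,"ax": 0,"ay": 0,"az": 0},
  {"x": 3.9,"y": 0,"z": 0,"ax": 0,"ay": 0,"az": 0},
  {"x": 3.9,"y": 0,"z": 0,"ax": 0,"ay": 0,"az": 0},
])

```text
time: 2.17
tool_pos: [0.564, -0.2241, 0.0657]
tool_rot: [-0.144, -0.631, -0.121, 0.753]
contact_force: [0.6, 0.3, 0.1]
gripper_width: 1.0
```

>>> drive_tool([
  {"x": 0,"y": 0,"z": 0,"ax": 0,"ay": 0,"az": 0},
  {"x": 0,"y": 0,"z": 0,"ax": 0,"ay": 0,"az": 0},
  {"x": 0,"y": 0,"z": 0,"ax": 0,"ay": 0,"az": 0},
  {"x": 0,"y": 0,"z": 0,"ax": 0,"ay": 0,"az": 0},
  {"x": 0,"y": 0,"z": 0,"ax": 0,"ay": 0,"az": 0},
], hand=0.2)

```text
time: 2.58
tool_pos: [0.566, -0.2228, 0.0661]
tool_rot: [-0.145, -0.632, -0.122, 0.752]
contact_force: [0.2, 0.3, -0.5]
gripper_width: 0.303
```

>>> drive_tool([
  {"x": 0,"y": 0,"z": 0,"ax": 0,"ay": 0,"az": 0},
  {"x": 0,"y": 0,"z": 0,"ax": 0,"ay": 0,"az": 0},
  {"x": 0,"y": 0,"z": 0,"ax": 0,"ay": 0,"az": 0},
  {"x": 0,"y": 0,"z": 0,"ax": 0,"ay": 0,"az": 0},
], hand=0.1)

```text
time: 2.92
tool_pos: [0.5658, -0.2227, 0.0656]
tool_rot: [-0.145, -0.631, -0.122, 0.752]
contact_force: [-0.2, 0.9, 3.7]
gripper_width: 0.099
```

Run:
```python
from h import *
grab('wrist','pics/w3.png'); s,p,M=st(); print(p,s['joint_pos'].round(3),s['contact_force'],s['gripper_width']); print(M.round(3))
```

```text
[ 0.56584461 -0.22267916  0.06556018] [-0.432  0.22   1.66  -0.128  1.383  0.789] [0.90593513 0.62178108 4.17641101] 0.1005983020291103
[[-0.16   0.372 -0.914]
 [-0.064 -0.928 -0.366]
 [-0.985 -0.     0.173]]
```

View pics/w3.png

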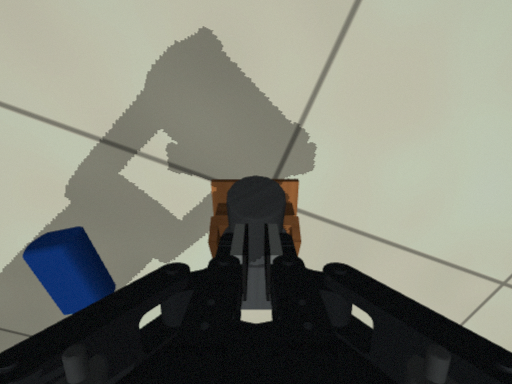

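Run:
```python
from h import *
f=load('wrist'); s,p,M=st(); print(f['camera_matrix'])
T=f['cam_to_world']
for n,q in [('tcp',p),('pinch',p-.0187*M[:,0]),('neck',[.568,-.221,.081]),('neckend',[.589,-.2125,.0916])]:
    print(n,proj(f,q),(T[:3,:3].T@(np.array(q)-T[:3,3]))[2])
i=f['img'];c=cv2.convertScaleAbs(cv2.resize(i[160:330,170:350],None,fx=4,fy=3.5,interpolation=cv2.INTER_CUBIC),alpha=2,beta=20);cv2.imwrite('pics/w3c.png',c)
for n in('scene','side'):
    g=grab(n); u=proj(g,[.55,-.22,.08]).astype(int); cv2.imwrite('pics/%s3.png'%n,cv2.convertScaleAbs(cv2.resize(g['img'][u[1]-40:u[1]+40,u[0]-50:u[0]+50],None,fx=6,fy=6,interpolation=cv2.INTER_CUBIC),alpha=1.8,beta=20))
```

```text
[[285.9716727    0.         255.9309182 ]
 [  0.         285.9716727  188.72712324]
 [  0.           0.           1.        ]]
tcp [255.56906975 215.70660954] 0.19286520159726955
pinch [255.51058376 226.8138785 ] 0.17487258121468144
neck [254.2974928  224.97708668] 0.17781929902101004
neckend [253.91849317 200.8981253 ] 0.15842779942497295
```

View pics/w3c.png

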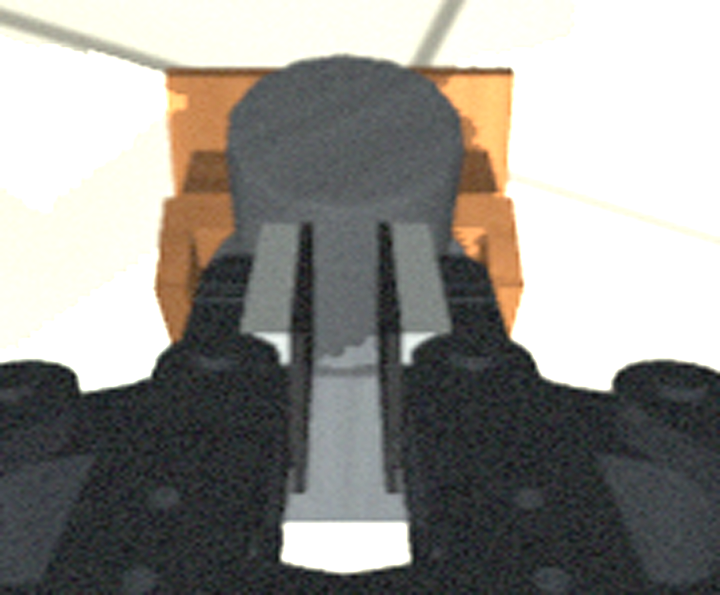

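View pics/side3.png

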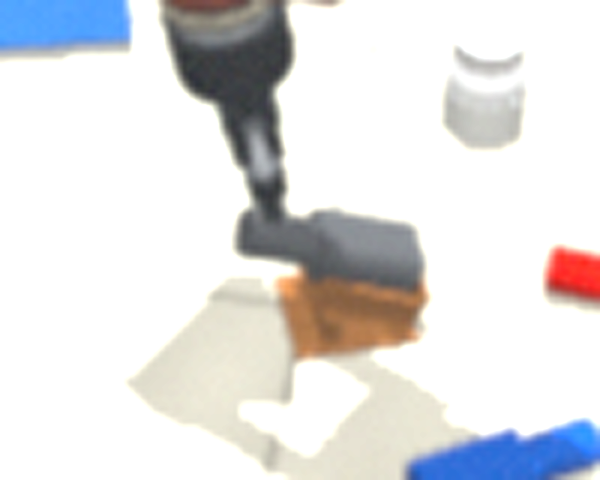

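View pics/scene3.png

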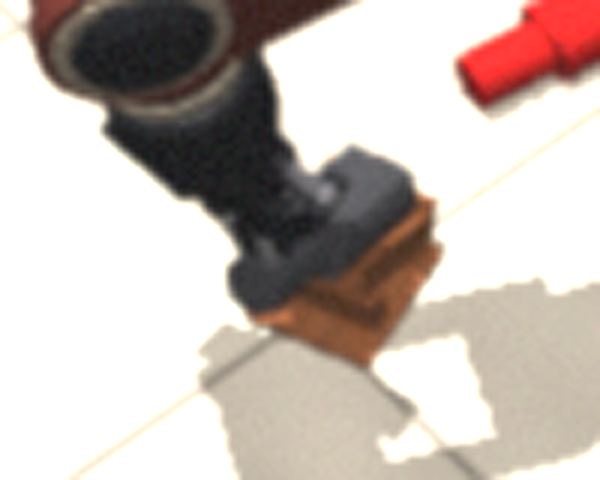

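Run:
```python
from h import *
s,p,M=st()
for n in('scene','side'):
    g=load(n); u0=proj(g,[.55,-.22,.08]).astype(int)-[50,40]
    for nm,q in [('tcp',p),('pinch',p-.0187*M[:,0]),('neck',[.568,-.221,.081]),('neckend',[.589,-.2125,.0916]),('back50',p-.05*M[:,0])]: print(n,nm,((proj(g,q)-u0)*6).round(0))
```

```text
scene tcp [280. 275.]
scene pinch [272. 259.]
scene neck [274. 262.]
scene neckend [248. 282.]
scene back50 [257. 230.]
side tcp [278. 251.]
side pinch [273. 232.]
side neck [275. 236.]
side neckend [240. 228.]
side back50 [265. 198.]
```

Run:
```python
from h import *
s,p,M=st(); f=load('wrist')
for y in(.0425,.01):
  for back in (0,.013,.02,.03,.045):
    for z in (-.011,.011): print(y,back,z,proj(f,p+M@[-back,y,z]).round(0),proj(f,p+M@[-back,-y,z]).round(0))
```

```text
0.0425 0 -0.011 [320. 200.] [192. 200.]
0.0425 0 0.011 [318. 231.] [194. 231.]
0.0425 0.013 -0.011 [324. 207.] [187. 207.]
0.0425 0.013 0.011 [322. 239.] [189. 239.]
0.0425 0.02 -0.011 [327. 211.] [184. 211.]
0.0425 0.02 0.011 [324. 244.] [187. 244.]
0.0425 0.03 -0.011 [331. 217.] [180. 217.]
0.0425 0.03 0.011 [328. 252.] [183. 252.]
0.0425 0.045 -0.011 [338. 227.] [173. 227.]
0.0425 0.045 0.011 [335. 266.] [176. 266.]
0.01 0 -0.011 [271. 200.] [240. 200.]
0.01 0 0.011 [270. 231.] [241. 231.]
0.01 0.013 -0.011 [272. 207.] [239. 207.]
0.01 0.013 0.011 [271. 239.] [240. 239.]
0.01 0.02 -0.011 [272. 211.] [239. 211.]
0.01 0.02 0.011 [272. 244.] [239. 244.]
0.01 0.03 -0.011 [273. 217.] [238. 217.]
0.01 0.03 0.011 [273. 252.] [238. 252.]
0.01 0.045 -0.011 [275. 227.] [236. 227.]
0.01 0.045 0.011 [274. 266.] [237. 266.]
```

The fingers shut on top of the neck, at crop (250-440,225): the tips sit about 30 mm behind where the TCP should be. I'll back off and calibrate the tips in free air at the neck's width.

>>> drive_tool([
  {"x": -1.5,"y": 0,"z": 0,"ax": 0,"ay": 0,"az": 0},
  {"x": -3,"y": 0,"z": 0,"ax": 0,"ay": 0,"az": 0},
  {"x": -3,"y": 0,"z": 0,"ax": 0,"ay": 0,"az": 0},
  {"x": -3,"y": 0,"z": 0,"ax": 0,"ay": 0,"az": 0},
  {"x": -3,"y": 0,"z": 0,"ax": 0,"ay": 0,"az": 0},
], hand=0.4)

```text
time: 3.48
tool_pos: [0.5769, -0.2176, 0.1378]
tool_rot: [-0.144, -0.631, -0.122, 0.753]
contact_force: [0.2, -0.6, -0.5]
gripper_width: 0.397
```

Run:
```python
from h import *
f=grab('wrist','pics/w4.png'); s,p,M=st(); print(p,s['gripper_width'],s['contact_force'])
c=cv2.convertScaleAbs(cv2.resize(f['img'][150:350,160:352],None,fx=3,fy=3,interpolation=cv2.INTER_CUBIC),alpha=2,beta=20);cv2.imwrite('pics/w4c.png',c)
g=grab('side'); u=proj(g,[.55,-.22,.08]).astype(int); cv2.imwrite('pics/side4.png',cv2.convertScaleAbs(cv2.resize(g['img'][u[1]-60:u[1]+40,u[0]-50:u[0]+50],None,fx=6,fy=6,interpolation=cv2.INTER_CUBIC),alpha=1.8,beta=20))
for b in (0,.0187,.03,.04,.05,.06): print(b,((proj(g,p-b*M[:,0])-u+[50,60])*6).round(0), [(proj(f,p+M@[-b,y,-.011])-[160,150])*3 for y in(-.017,.017)])
```

```text
[ 0.57622114 -0.21730688  0.13675099] 0.39868384016294606 [-0.47773116  1.37673497 -0.90437685]
0 [261. 295.] [array([208.31559544, 150.52738067]), array([360.98029002, 150.41951909])]
0.0187 [256. 274.] [array([200.11046025, 179.22952781]), array([368.65305445, 179.10766716])]
0.03 [253. 261.] [array([194.26946476, 199.66174591]), array([374.1149854 , 199.52960055])]
0.04 [250. 249.] [array([188.40576237, 220.17339439]), array([379.59807824, 220.03065734])]
0.05 [247. 237.] [array([181.75228541, 243.44773051]), array([385.81959516, 243.2926512 ])]
0.06 [244. 225.] [array([174.13795191, 270.08321125]), array([392.93947445, 269.91358467])]
```

View pics/w4c.png

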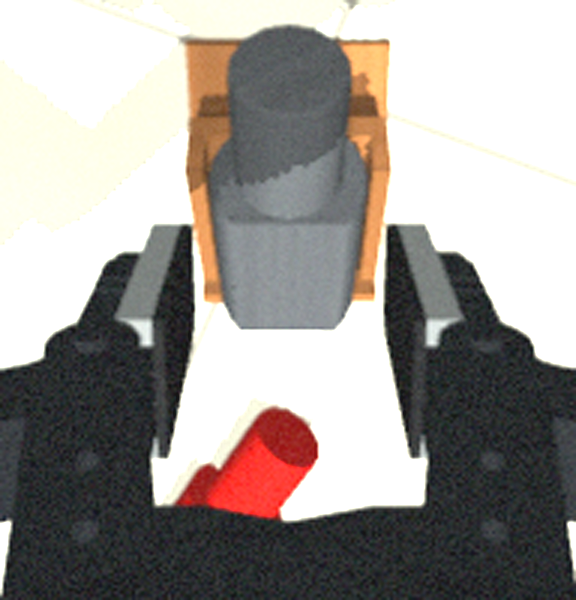

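View pics/side4.png

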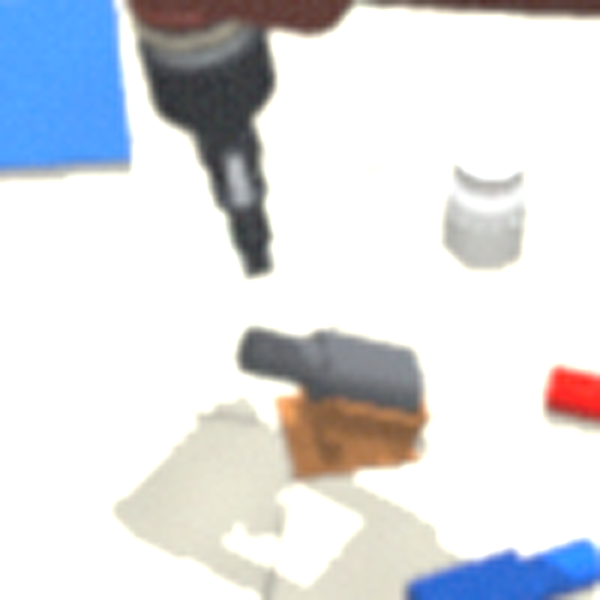

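Both views agree: at the neck's width the tips are about 40 mm behind the reported TCP, so the grasp point is about 57 mm behind it. I'll go deeper by that much.

>>> drive_tool([
  {"x": 0.3,"y": 0,"z": 0,"ax": 0,"ay": 0,"az": 0},
  {"x": 1.5,"y": 0,"z": 0,"ax": 0,"ay": 0,"az": 0},
  {"x": 2.6,"y": 0,"z": 0,"ax": 0,"ay": 0,"az": 0},
  {"x": 3.6,"y": 0,"z": 0,"ax": 0,"ay": 0,"az": 0},
  {"x": 3.6,"y": 0,"z": 0,"ax": 0,"ay": 0,"az": 0},
], hand=0.8)

```text
time: 4.0
tool_pos: [0.5567, -0.2212, 0.0419]
tool_rot: [-0.142, -0.627, -0.125, 0.756]
contact_force: [-1.1, 0.9, -1.5]
gripper_width: 0.798
```

>>> drive_tool([
  {"x": 0.5,"y": 0,"z": 0,"ax": 0,"ay": 0,"az": 0},
  {"x": 0.9,"y": 0,"z": 0,"ax": 0,"ay": 0,"az": 0},
  {"x": 0.9,"y": 0,"z": 0,"ax": 0,"ay": 0,"az": 0},
])

```text
time: 4.25
tool_pos: [0.5582, -0.2246, 0.0264]
tool_rot: [-0.144, -0.63, -0.123, 0.753]
contact_force: [0.3, 0.2, -0.0]
gripper_width: 0.802
```

Run:
```python
from h import *
f=grab('wrist','pics/w5.png'); s,p,M=st(); print(p,s['gripper_width'],s['contact_force'])
c=cv2.convertScaleAbs(f['img'][130:350,100:412],alpha=2,beta=20)
g=grab('side'); u=proj(g,[.55,-.22,.08]).astype(int); 
d=cv2.convertScaleAbs(cv2.resize(g['img'][u[1]-40:u[1]+33,u[0]-50:u[0]+50],None,fx=4,fy=4,interpolation=cv2.INTER_CUBIC),alpha=1.8,beta=20)
c=cv2.resize(c,(400,292));cv2.imwrite('pics/w5.png',np.hstack([c,d]))
```

```text
[ 0.55892316 -0.22483194  0.02752626] 0.7983574847753173 [-0.87989011  0.15779714  0.73554549]
```

View pics/w5.png

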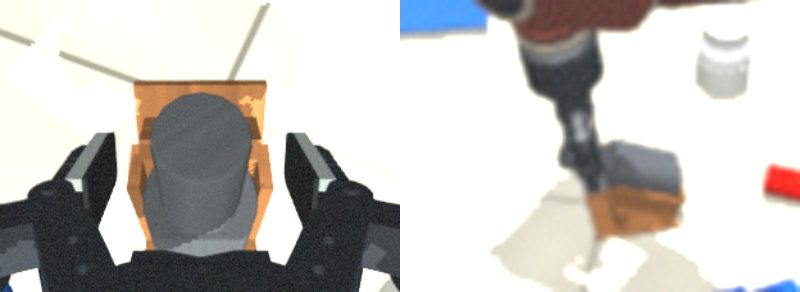

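The jaws now straddle the neck and there is no contact force. I'll grip.

>>> drive_tool([
  {"x": 0,"y": 0,"z": 0,"ax": 0,"ay": 0,"az": 0},
  {"x": 0,"y": 0,"z": 0,"ax": 0,"ay": 0,"az": 0},
  {"x": 0,"y": 0,"z": 0,"ax": 0,"ay": 0,"az": 0},
  {"x": 0,"y": 0,"z": 0,"ax": 0,"ay": 0,"az": 0},
  {"x": 0,"y": 0,"z": 0,"ax": 0,"ay": 0,"az": 0},
], hand=0.15)

```text
time: 4.77
tool_pos: [0.5601, -0.225, 0.0293]
tool_rot: [-0.145, -0.632, -0.122, 0.752]
contact_force: [0.8, 1.2, 5.4]
gripper_width: 0.38
```

>>> drive_tool([
  {"x": 0,"y": 0,"z": 0,"ax": 0,"ay": 0,"az": 0},
  {"x": 0,"y": 0,"z": 0,"ax": 0,"ay": 0,"az": 0},
  {"x": 0,"y": 0,"z": 0,"ax": 0,"ay": 0,"az": 0},
])

```text
time: 5.02
tool_pos: [0.5601, -0.225, 0.0293]
tool_rot: [-0.145, -0.632, -0.122, 0.752]
contact_force: [-0.2, 2.7, 5.7]
gripper_width: 0.38
```

Run:
```python
from h import *
f=grab('wrist','pics/w6.png'); s,p,M=st(); print(p,s['gripper_width'],s['contact_force'],M.round(3))
c=cv2.convertScaleAbs(f['img'][130:350,100:412],alpha=2,beta=20)
g=grab('side'); u=proj(g,[.55,-.22,.08]).astype(int); 
d=cv2.convertScaleAbs(cv2.resize(g['img'][u[1]-40:u[1]+33,u[0]-50:u[0]+50],None,fx=4,fy=4,interpolation=cv2.INTER_CUBIC),alpha=1.8,beta=20)
c=cv2.resize(c,(400,292));cv2.imwrite('pics/w6.png',np.hstack([c,d]))
```

```text
[ 0.56010982 -0.22500434  0.02929668] 0.3761821525336261 [0.16632677 1.93341088 5.525459  ] [[-0.16   0.372 -0.914]
 [-0.064 -0.928 -0.366]
 [-0.985 -0.     0.172]]
```

View pics/w6.png

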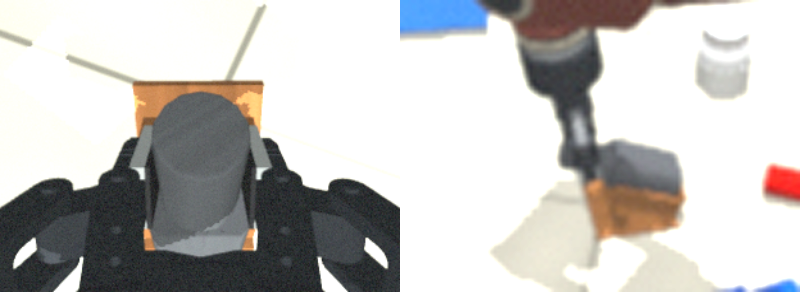

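>>> drive_tool([
  {"x": -0.6,"y": 0,"z": 0.1,"ax": 0,"ay": 0,"az": 0},
  {"x": -1.4,"y": 0,"z": 0.25,"ax": 0,"ay": 0,"az": 0},
  {"x": -2.3,"y": 0,"z": 0.4,"ax": 0,"ay": 0,"az": 0},
  {"x": -3.3,"y": 0,"z": 0.58,"ax": 0,"ay": 0,"az": 0},
  {"x": -4.3,"y": 0,"z": 0.75,"ax": 0,"ay": 0,"az": 0},
])

```text
time: 5.53
tool_pos: [0.5582, -0.2244, 0.1367]
tool_rot: [-0.144, -0.63, -0.123, 0.753]
contact_force: [0.7, -0.3, -4.7]
gripper_width: 0.376
```

>>> drive_tool([
  {"x": -0.7,"y": 0,"z": 0.12,"ax": 0,"ay": 0,"az": 0},
  {"x": -1.4,"y": 0,"z": 0.25,"ax": 0,"ay": 0,"az": 0},
  {"x": -2,"y": 0,"z": 0.35,"ax": 0,"ay": 0,"az": 0},
  {"x": -2,"y": 0,"z": 0.35,"ax": 0,"ay": 0,"az": 0},
])

```text
time: 5.87
tool_pos: [0.5609, -0.2257, 0.1915]
tool_rot: [-0.146, -0.633, -0.121, 0.751]
contact_force: [0.5, -0.1, -4.9]
gripper_width: 0.381
```

```bash
cat >> h.py <<'E'
def look(fn,ctr):
    f=grab('wrist'); s,p,M=st(); print(p.round(4),round(s['gripper_width'],3),s['contact_force'].round(1),'q',s['joint_pos'].round(2),'t',s['time']);print(M.round(3))
    c=cv2.resize(f['img'],(400,300)); o=[c]
    for n in('side','scene'):
        g=grab(n); u=proj(g,ctr).astype(int); u=np.clip(u,[50,38],[461,345])
        d=cv2.resize(g['img'][u[1]-38:u[1]+37,u[0]-50:u[0]+50],(400,300),interpolation=cv2.INTER_CUBIC)
        o.append(d)
    o.append(cv2.resize(f['img'][150:350,120:392],(400,300)))
    cv2.imwrite(fn,cv2.convertScaleAbs(np.vstack([np.hstack(o[:2]),np.hstack(o[2:])]),alpha=1.8,beta=15))
E
python3 -c "
from h import *
look('pics/w7.png',[.56,-.22,.2])"
```

```text
[ 0.5603 -0.2254  0.1894] 0.386 [-0.6 -0.3 -6.2] q [-0.44  0.1   1.58 -0.13  1.58  0.76] t 5.9167
[[-0.159  0.372 -0.915]
 [-0.065 -0.928 -0.366]
 [-0.985  0.001  0.171]]
```

View pics/w7.png

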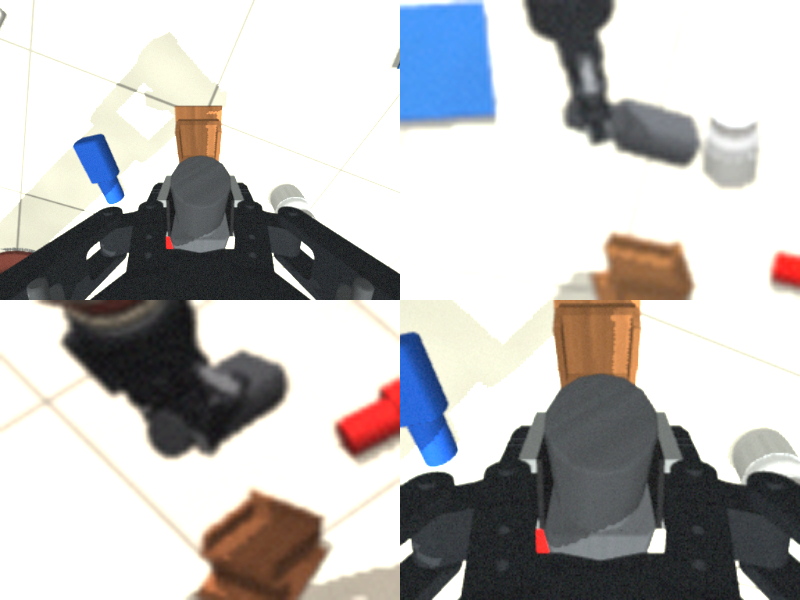

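```bash
cat >> h.py <<'E'
B=.055
def rowsto(G,Mt,n=5,b=B,start=None):
    if start is None: s,p,M=st()
    else: p,M=start
    pt=np.asarray(G)+b*Mt[:,0]
    rv=R.from_matrix(M.T@Mt).as_rotvec(); 
    g0=p-b*M[:,0]
    for k in range(1,n+1):
        a=k/n; Mk=M@R.from_rotvec(rv*a).as_matrix(); pk=g0+(np.asarray(G)-g0)*a+b*Mk[:,0]
        print((M.T@(pk-p)/.025).round(2),(np.degrees(rv*a)/5).round(2))
    return pt,Mt
E
python3 -c "
from h import *
s,p,M=st()
M1=M@R.from_euler('y',32.5,degrees=True).as_matrix()
rowsto([.565,-.12,.24],M1)
M2=M1@R.from_euler('y',32.5,degrees=True).as_matrix();print(M2.round(3))
"
```

```text
[-0.06 -0.76 -0.53] [ 0.   1.3 -0. ]
[-0.14 -1.52 -1.05] [ 0.   2.6 -0. ]
[-0.26 -2.28 -1.56] [ 0.   3.9 -0. ]
[-0.4  -3.04 -2.07] [ 0.   5.2 -0. ]
[-0.56 -3.8  -2.57] [ 0.   6.5 -0. ]
[[ 0.759  0.372 -0.534]
 [ 0.306 -0.928 -0.211]
 [-0.575 -0.003 -0.818]]
```

>>> drive_tool([
  {"x": -0.06,"y": -0.76,"z": -0.53,"ax": 0,"ay": 1.3,"az": 0},
  {"x": -0.14,"y": -1.52,"z": -1.05,"ax": 0,"ay": 2.6,"az": 0},
  {"x": -0.26,"y": -2.28,"z": -1.56,"ax": 0,"ay": 3.9,"az": 0},
  {"x": -0.4,"y": -3.04,"z": -2.07,"ax": 0,"ay": 5.2,"az": 0},
  {"x": -0.56,"y": -3.8,"z": -2.57,"ax": 0,"ay": 6.5,"az": 0},
])

```text
time: 6.43
tool_pos: [0.5841, -0.1112, 0.1885]
tool_rot: [0.104, 0.817, 0.158, -0.545]
contact_force: [1.7, 0.0, -4.5]
gripper_width: 0.375
```

>>> drive_tool([
  {"x": 0,"y": 0,"z": 0,"ax": 0,"ay": 0,"az": 0},
])

```text
time: 6.52
tool_pos: [0.5792, -0.1083, 0.1831]
tool_rot: [0.102, 0.814, 0.161, -0.549]
contact_force: [-1.7, 0.6, -8.7]
gripper_width: 0.381
```

```bash
python3 -c "
from h import *
s,p,M=st(); print(s['joint_pos'].round(2),p-B*M[:,0])
y=np.array([.3746,-.927,0]); h=np.array([.927,.3746,0]); a=np.radians(55)
x=np.sin(a)*h+np.cos(a)*np.array([0,0,-1]); M2=np.c_[x,y,np.cross(x,y)]
print(M2.round(2)); rowsto([.56,0,.19],M2)
"
```

```text
[-0.47 -0.24  1.95  0.32  1.2   0.64] [ 0.56014944 -0.11659245  0.23407112]
[[ 0.76  0.37 -0.53]
 [ 0.31 -0.93 -0.21]
 [-0.57  0.   -0.82]]
[ 0.45 -0.86 -0.44] [-0.02  1.31  0.02]
[ 0.87 -1.72 -0.87] [-0.04  2.63  0.04]
[ 1.27 -2.58 -1.3 ] [-0.06  3.94  0.05]
[ 1.64 -3.44 -1.71] [-0.08  5.26  0.07]
[ 1.98 -4.3  -2.12] [-0.1   6.57  0.09]
```

>>> drive_tool([
  {"x": 0.45,"y": -0.86,"z": -0.44,"ax": -0.02,"ay": 1.31,"az": 0.02},
  {"x": 0.87,"y": -1.72,"z": -0.87,"ax": -0.04,"ay": 2.63,"az": 0.04},
  {"x": 1.27,"y": -2.58,"z": -1.3,"ax": -0.06,"ay": 3.94,"az": 0.05},
  {"x": 1.64,"y": -3.44,"z": -1.71,"ax": -0.08,"ay": 5.26,"az": 0.07},
  {"x": 1.98,"y": -4.3,"z": -2.12,"ax": -0.1,"ay": 6.57,"az": 0.09},
])

```text
time: 6.93
tool_pos: [0.6066, 0.0131, 0.1626]
tool_rot: [0.062, 0.937, 0.18, -0.293]
contact_force: [1.1, 1.8, -4.9]
gripper_width: 0.379
```

>>> drive_tool([
  {"x": 0,"y": 0,"z": 0,"ax": 0,"ay": 0,"az": 0},
  {"x": 0,"y": 0,"z": 0,"ax": 0,"ay": 0,"az": 0},
])

```text
time: 7.1
tool_pos: [0.6039, 0.0145, 0.1575]
tool_rot: [0.06, 0.935, 0.182, -0.298]
contact_force: [0.9, -0.3, -3.8]
gripper_width: 0.381
```

```bash
python3 -c "
from h import *
look('pics/w8.png',[.56,0,.15]);s,p,M=st();print(p-B*M[:,0])"
```

```text
[0.6065 0.0129 0.1618] 0.383 [ 0.7 -0.1 -4.5] q [-0.42 -0.44  2.33  1.01  0.77  0.18] t 7.15
[[ 0.76   0.375 -0.531]
 [ 0.303 -0.927 -0.222]
 [-0.575  0.008 -0.818]]
[ 0.56712337 -0.00515993  0.19797141]
```

View pics/w8.png

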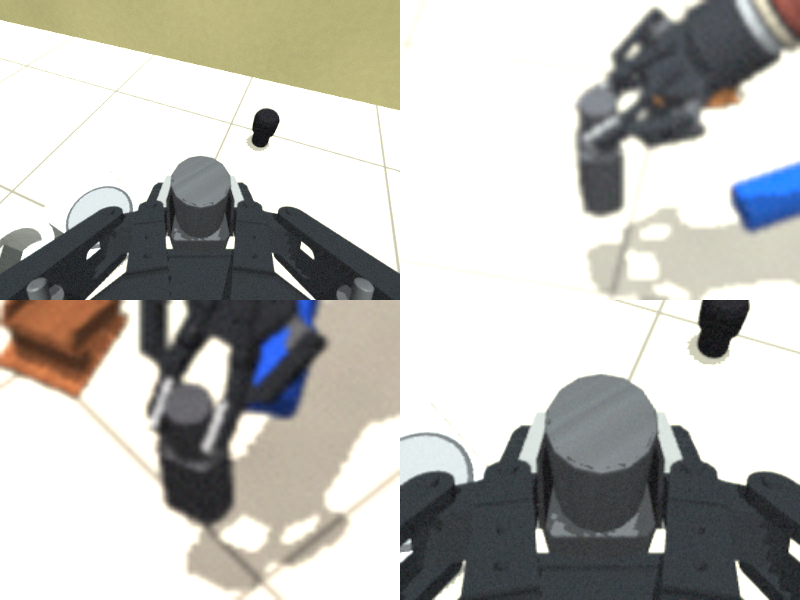

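>>> drive_tool([
  {"x": 0.58,"y": -0.01,"z": 0.82,"ax": 0,"ay": 0,"az": 0},
  {"x": 1.15,"y": -0.02,"z": 1.64,"ax": 0,"ay": 0,"az": 0},
  {"x": 1.6,"y": -0.02,"z": 2.3,"ax": 0,"ay": 0,"az": 0},
  {"x": 1.84,"y": -0.03,"z": 2.62,"ax": 0,"ay": 0,"az": 0},
  {"x": 1.84,"y": -0.03,"z": 2.62,"ax": 0,"ay": 0,"az": 0},
])

```text
time: 7.67
tool_pos: [0.6084, 0.0117, 0.0833]
tool_rot: [0.061, 0.937, 0.18, -0.294]
contact_force: [-0.7, -0.1, -5.5]
gripper_width: 0.378
```

```bash
python3 -c "
from h import *
look('pics/w9.png',[.56,0,.05]);s,p,M=st();print(p-B*M[:,0])"
```

```text
[0.6094 0.0115 0.0853] 0.381 [ 0.6 -0.2 -4.2] q [-0.42 -0.27  2.36  1.22  0.68 -0.1 ] t 7.7167
[[ 0.763  0.373 -0.527]
 [ 0.301 -0.928 -0.221]
 [-0.571  0.01  -0.821]]
[ 0.56837562 -0.00536999  0.11913422]
```

View pics/w9.png

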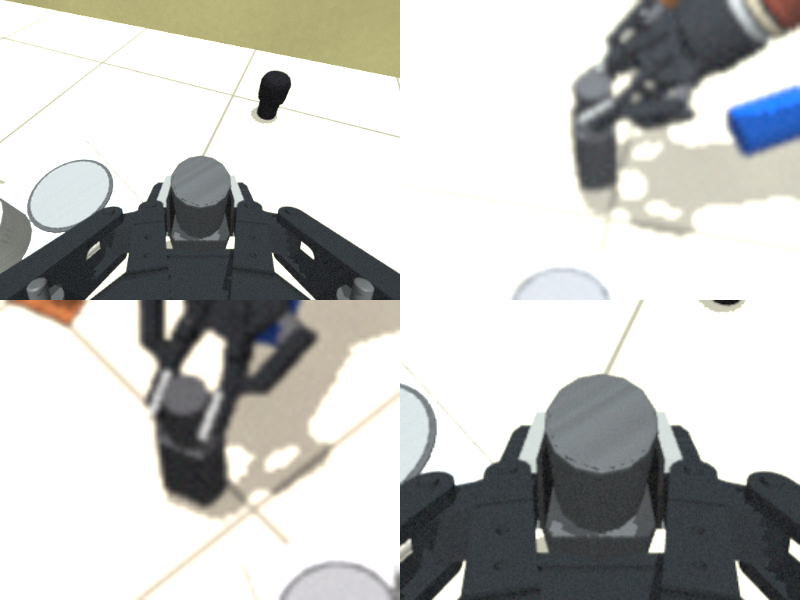

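>>> drive_tool([
  {"x": 0.11,"y": 0,"z": 0.16,"ax": 0,"ay": 0,"az": 0},
  {"x": 0.22,"y": 0,"z": 0.32,"ax": 0,"ay": 0,"az": 0},
  {"x": 0.27,"y": 0,"z": 0.39,"ax": 0,"ay": 0,"az": 0},
  {"x": 0.27,"y": 0,"z": 0.39,"ax": 0,"ay": 0,"az": 0},
])

```text
time: 8.15
tool_pos: [0.6083, 0.0123, 0.0728]
tool_rot: [0.062, 0.937, 0.18, -0.293]
contact_force: [-0.4, 0.9, -5.5]
gripper_width: 0.383
```

>>> drive_tool([
  {"x": 0.05,"y": 0,"z": 0.08,"ax": 0,"ay": 0,"az": 0},
  {"x": 0.09,"y": 0,"z": 0.13,"ax": 0,"ay": 0,"az": 0},
  {"x": 0.09,"y": 0,"z": 0.13,"ax": 0,"ay": 0,"az": 0},
])

```text
time: 8.4
tool_pos: [0.61, 0.0122, 0.0717]
tool_rot: [0.062, 0.938, 0.18, -0.291]
contact_force: [-3.9, 0.9, 3.6]
gripper_width: 0.385
```

```bash
python3 -c "
from h import *
look('pics/w10.png',[.56,0,.05]);s,p,M=st();print(p-B*M[:,0])"
```

```text
[0.61   0.0122 0.0717] 0.381 [-4.1  1.6  4. ] q [-0.42 -0.24  2.36  1.27  0.66 -0.17] t 8.45
[[ 0.766  0.374 -0.523]
 [ 0.302 -0.927 -0.221]
 [-0.568  0.011 -0.823]]
[ 0.56781796 -0.00448773  0.10292673]
```

View pics/w10.png

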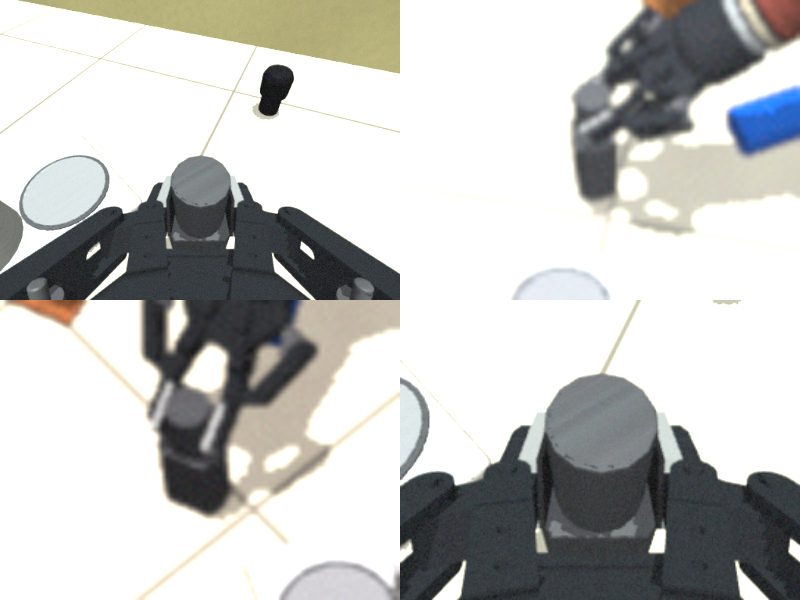

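The post's foot is on the bench: force z went from -5 to +4 N, and the post stands upright in the views. Releasing.

>>> drive_tool([
  {"x": 0,"y": 0,"z": 0,"ax": 0,"ay": 0,"az": 0},
  {"x": 0,"y": 0,"z": 0,"ax": 0,"ay": 0,"az": 0},
  {"x": 0,"y": 0,"z": 0,"ax": 0,"ay": 0,"az": 0},
  {"x": 0,"y": 0,"z": 0,"ax": 0,"ay": 0,"az": 0},
  {"x": 0,"y": 0,"z": 0,"ax": 0,"ay": 0,"az": 0},
], hand=0.85)

```text
time: 8.97
tool_pos: [0.6086, 0.012, 0.0694]
tool_rot: [0.062, 0.937, 0.18, -0.293]
contact_force: [0.4, 0.6, -0.1]
gripper_width: 0.846
```

```bash
python3 -c "
from h import *
look('pics/w11.png',[.56,0,.05])"
```

```text
[0.6086 0.012  0.0694] 0.851 [-0.4  0.3 -0.2] q [-0.42 -0.23  2.36  1.27  0.66 -0.17] t 9.0167
[[ 0.764  0.374 -0.526]
 [ 0.301 -0.928 -0.221]
 [-0.571  0.01  -0.821]]
```

View pics/w11.png

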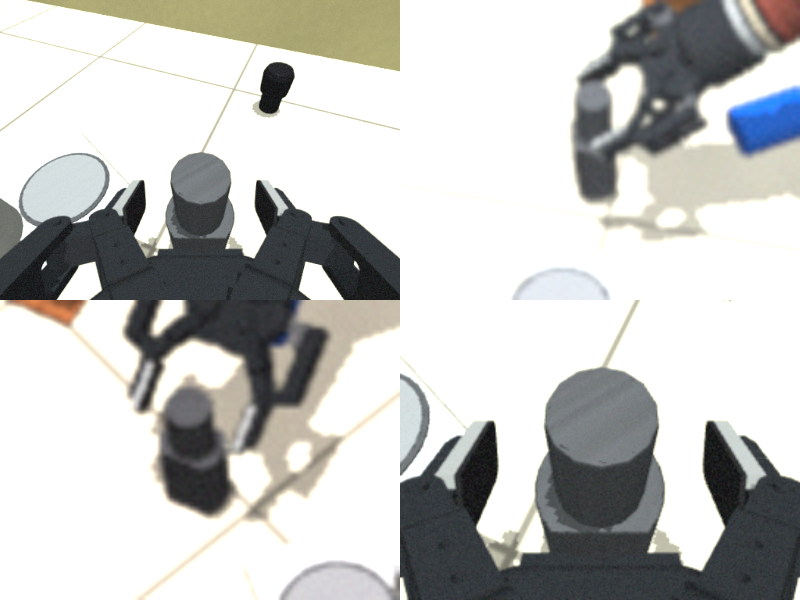

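>>> drive_tool([
  {"x": -1.2,"y": 0,"z": 0,"ax": 0,"ay": 0,"az": 0},
  {"x": -2.6,"y": 0,"z": 0,"ax": 0,"ay": 0,"az": 0},
  {"x": -4,"y": 0,"z": 0,"ax": 0,"ay": 0,"az": 0},
  {"x": -5,"y": 0,"z": 0,"ax": 0,"ay": 0,"az": 0},
  {"x": -5,"y": 0,"z": 0,"ax": 0,"ay": 0,"az": 0},
])

```text
time: 9.53
tool_pos: [0.5135, -0.0283, 0.1459]
tool_rot: [0.065, 0.938, 0.177, -0.289]
contact_force: [0.7, 0.8, 0.7]
gripper_width: 0.847
```

```bash
cat >> h.py <<'E'
def campose():
    f=load('wrist'); s,p,M=st(); T=f['cam_to_world']; return M.T@(T[:3,3]-p), M.T@T[:3,:3]
def Mtool(yaw,tilt=0):
    y=np.radians(yaw);a=np.radians(tilt);h=np.array([np.cos(y),np.sin(y),0]);x=np.sin(a)*h-np.cos(a)*np.array([0,0,1.]);yy=np.array([np.sin(y),-np.cos(y),0]);return np.c_[x,yy,np.cross(x,yy)]
E
python3 - <<'E'
from h import *
c,Rc=campose()
s,p,M=st(); f=grab('wrist'); c,Rc=campose(); print(p,c,Rc.round(3),s['joint_pos'].round(2))
Mv=Mtool(22,15.5); print((Mv@Rc)[:,2])
P=np.array([.49,.188,.36])-Mv@c; print(P)
rowsto(P+B*-Mv[:,0],Mv)
E
```

```text
[ 0.51347162 -0.02828282  0.14587584] [-0.18061161  0.00048736 -0.07112187] [[-0.002 -0.271  0.963]
 [ 1.     0.001  0.002]
 [-0.001  0.963  0.271]] [-0.68 -0.74  2.53  1.    1.01  0.09]
[-0.0031527  -0.00319797 -0.99998992]
[0.47102448 0.18085903 0.16695066]
[ 0.21 -1.67 -0.32] [ 0.02 -1.6  -0.04]
[ 0.38 -3.35 -0.65] [ 0.03 -3.19 -0.08]
[ 0.5  -5.02 -0.99] [ 0.05 -4.79 -0.11]
[ 0.59 -6.69 -1.34] [ 0.06 -6.39 -0.15]
[ 0.64 -8.36 -1.72] [ 0.08 -7.99 -0.19]
```

>>> drive_tool([
  {"x": 0.21,"y": -1.67,"z": -0.32,"ax": 0,"ay": -1.4,"az": 0},
  {"x": 0.38,"y": -3.35,"z": -0.65,"ax": 0,"ay": -2.8,"az": -0.05},
  {"x": 0.5,"y": -5.02,"z": -0.99,"ax": 0.05,"ay": -4.2,"az": -0.1},
  {"x": 0.59,"y": -6.69,"z": -1.34,"ax": 0.05,"ay": -5.6,"az": -0.15},
  {"x": 0.64,"y": -8.36,"z": -1.72,"ax": 0.08,"ay": -7,"az": -0.19},
])

```text
time: 10.0
tool_pos: [0.4847, 0.1137, 0.1511]
tool_rot: [0.092, 0.85, 0.173, -0.488]
contact_force: [-0.4, -0.0, 1.1]
gripper_width: 0.851
```

>>> drive_tool([
  {"x": 0,"y": 0,"z": 0,"ax": 0,"ay": -1,"az": 0},
  {"x": 0,"y": 0,"z": 0,"ax": 0,"ay": -1,"az": 0},
  {"x": 0,"y": 0,"z": 0,"ax": 0,"ay": -1,"az": 0},
])

```text
time: 10.25
tool_pos: [0.4854, 0.114, 0.1509]
tool_rot: [0.099, 0.829, 0.172, -0.524]
contact_force: [-0.3, -0.6, 0.1]
gripper_width: 0.85
```

```bash
python3 -c "
from h import *
f=grab('wrist','pics/w12.png');s,p,M=st();print(p,M.round(3),s['joint_pos'].round(2));print(f['cam_to_world'].round(3)); print(proj(f,[.49,.188,.06]))
g=grab('side','pics/s12.png');
print(s['time'])
cv2.imwrite('pics/w12.png',cv2.convertScaleAbs(cv2.resize(f['img'],(800,600)),alpha=1.5))
"
```

```text
[0.48469277 0.11286189 0.15005104] [[ 0.393  0.386 -0.835]
 [ 0.18  -0.922 -0.342]
 [-0.902 -0.016 -0.431]] [-0.05 -0.6   2.27  0.23  1.08  1.06]
[[ 0.388 -0.909  0.151  0.474]
 [-0.921 -0.38   0.081  0.105]
 [-0.016 -0.17  -0.985  0.343]
 [ 0.     0.     0.     1.   ]]
[191.26147178 190.65477676]
10.3
```

View pics/w12.png

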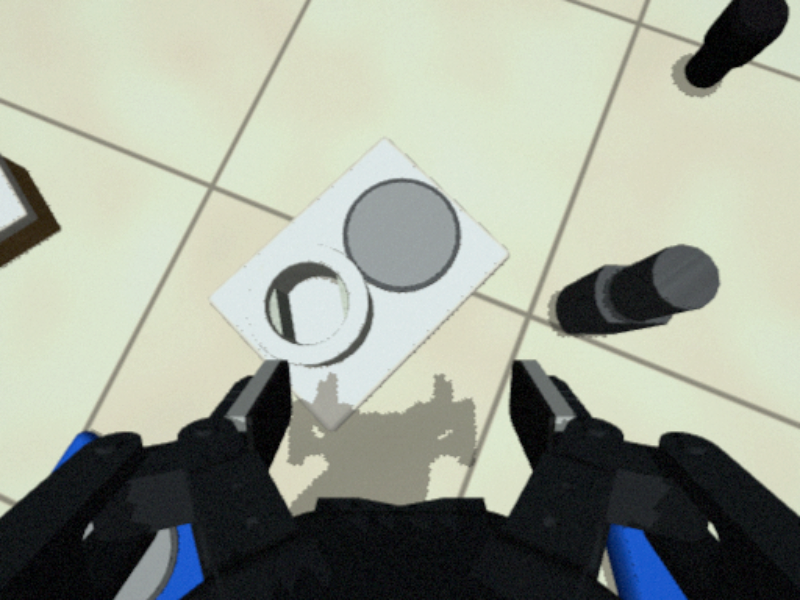

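The wrist view shows the base with its collar bore at (306,308) and the left key's straight edge near (285,318). The post stands at (610,300). Enlarging the bore.

```bash
python3 -c "
from h import *
f=load('wrist')
cv2.imwrite('pics/w12c.png',cv2.convertScaleAbs(cv2.resize(f['img'][155:245,150:250],None,fx=6,fy=6,interpolation=cv2.INTER_CUBIC),alpha=1.5))
"
```

```text
(no output)
```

View pics/w12c.png

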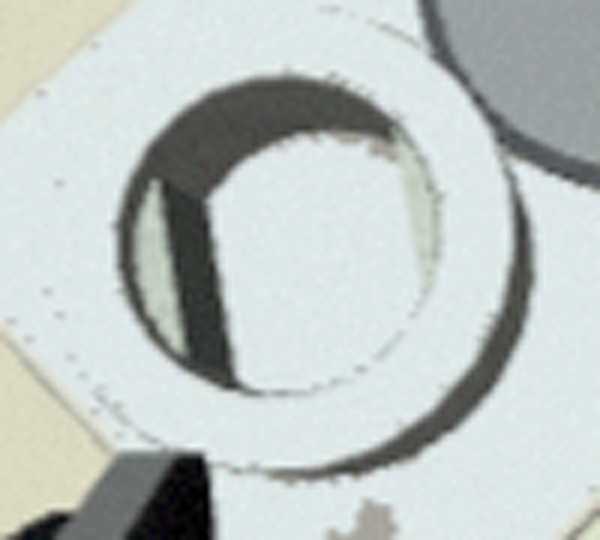

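```bash
python3 -c "
from h import *
f=load('wrist')
w=lambda x,y,z:onz(f,x/6+150-.4,y/6+155-.4,z)
a,b=w(160,180,.05),w(188,358,.05); c,d=w(392,135,.05),w(425,290,.05)
ang=lambda v:np.degrees(np.arctan2(v[1],v[0]))
print(ang(b-a),ang(d-c),'gap',np.cross((b-a)[:2]/np.linalg.norm((b-a)[:2]),((c+d)/2-a)[:2]), 'mid',(a+b+c+d)/4)
e=[w(118,230,.06),w(440,232,.06),w(280,75,.06),w(285,395,.06)]; print(e); print('mouth',(e[0]+e[1])/2,(e[2]+e[3])/2, 'dia',np.linalg.norm(e[0]-e[1]),np.linalg.norm(e[2]-e[3]))
# base corners and stage
q=lambda x,y,z:onz(f,x*.64,y*.64,z)
cs=[q(*u,.015) for u in[(386,139),(508,254),(332,432),(210,298)]]
print('corners',np.round(cs,4).tolist()); print('base yaw',ang(cs[0]-cs[3]),ang(cs[1]-cs[2]), 'stage',q(402,235,.017))
ctr=sum(cs)/4; y=np.radians((ang(cs[0]-cs[3])+ang(cs[1]-cs[2]))/2); print('mouth from corners',ctr[:2]-.04*np.array([np.cos(y),np.sin(y)]))
# post top and
print('post neck top centre',q(686,278,.125))
"
```

```text
-145.68549728068825 -144.03086745229206 gap 0.041628191715855314 mid [0.48958411 0.18250422 0.05      ]
[array([0.47929829, 0.20755333, 0.06      ]), array([0.49991668, 0.15739013, 0.06      ]), array([0.51412377, 0.19361137, 0.06      ]), array([0.46513718, 0.16997289, 0.06      ])]
mouth [0.48960748 0.18247173 0.06      ] [0.48963047 0.18179213 0.06      ] dia 0.05423527265309838 0.054391759409025055
corners [[0.6354, 0.1912, 0.015], [0.5842, 0.0691, 0.015], [0.4142, 0.1384, 0.015], [0.4667, 0.2628, 0.015]]
base yaw -22.99322575562697 -22.168844306007827 stage [0.56668346 0.14853676 0.017     ]
mouth from corners [0.48820082 0.18074968]
post neck top centre [ 0.56939491 -0.00393894  0.125     ]<string>:7: DeprecationWarning: Arrays of 2-dimensional vectors are deprecated. Use arrays of 3-dimensional vectors instead. (deprecated in NumPy 2.0)
```

```bash
python3 -c "
from h import *
rowsto([.5694,-.004,.26],Mtool(72,0),n=8)
"
```

```text
[-0.16  0.65 -0.28] [-1.22 -0.61 -0.25]
[-0.33  1.31 -0.55] [-2.44 -1.22 -0.51]
[-0.51  1.98 -0.82] [-3.66 -1.82 -0.76]
[-0.69  2.67 -1.09] [-4.87 -2.43 -1.02]
[-0.88  3.37 -1.36] [-6.09 -3.04 -1.27]
[-1.08  4.09 -1.64] [-7.31 -3.65 -1.53]
[-1.28  4.82 -1.92] [-8.53 -4.26 -1.78]
[-1.49  5.56 -2.21] [-9.75 -4.87 -2.04]
```

>>> drive_tool([
  {"x": -0.4,"y": 0.65,"z": -0.3,"ax": -1.2,"ay": -0.6,"az": -0.25},
  {"x": -0.7,"y": 1.3,"z": -0.6,"ax": -2.4,"ay": -1.2,"az": -0.5},
  {"x": -0.8,"y": 2,"z": -0.82,"ax": -3.66,"ay": -1.82,"az": -0.76},
  {"x": -0.8,"y": 2.67,"z": -1.09,"ax": -4.87,"ay": -2.43,"az": -1.02},
  {"x": -0.88,"y": 3.37,"z": -1.36,"ax": -6.09,"ay": -3.04,"az": -1.27},
])

```text
time: 10.77
tool_pos: [0.5369, 0.0394, 0.1845]
tool_rot: [0.305, 0.687, 0.332, -0.569]
contact_force: [-0.6, -0.6, 0.0]
gripper_width: 0.852
```

```bash
python3 -c "
from h import *
rowsto([.5694,-.004,.26],Mtool(72,0),n=5)
"
```

```text
[-0.16  0.41  0.1 ] [-0.73 -0.36 -0.16]
[-0.32  0.83  0.19] [-1.46 -0.72 -0.31]
[-0.49  1.25  0.29] [-2.18 -1.09 -0.47]
[-0.66  1.68  0.39] [-2.91 -1.45 -0.62]
[-0.83  2.11  0.49] [-3.64 -1.81 -0.78]
```

>>> drive_tool([
  {"x": -0.25,"y": 0.6,"z": 0.15,"ax": -1,"ay": -0.5,"az": -0.2},
  {"x": -0.5,"y": 1.25,"z": 0.29,"ax": -2.18,"ay": -1.1,"az": -0.47},
  {"x": -0.83,"y": 2.11,"z": 0.49,"ax": -3.5,"ay": -1.75,"az": -0.75},
  {"x": -0.83,"y": 2.11,"z": 0.49,"ax": -3.5,"ay": -1.75,"az": -0.75},
  {"x": -0.83,"y": 2.11,"z": 0.49,"ax": -3.5,"ay": -1.75,"az": -0.75},
])

```text
time: 11.18
tool_pos: [0.5695, -0.0028, 0.2053]
tool_rot: [0.41, 0.579, 0.411, -0.573]
contact_force: [0.1, 0.4, 0.2]
gripper_width: 0.852
```

```bash
python3 -c "
from h import *
f=grab('wrist')
s,p,M=st(); print(p,s['joint_pos'].round(2),s['time']);print(M.round(3))
cv2.imwrite('pics/w13.png',cv2.convertScaleAbs(cv2.resize(f['img'][80:280,130:396],(798,600),interpolation=cv2.INTER_CUBIC),alpha=2,beta=20))
rowsto([.5694,-.004,.26],Mtool(72,0),n=1)
print(proj(f,[.5694,-.004,.125]))
"
```

```text
[ 0.56876436 -0.00226244  0.2050641 ] [-0.14 -0.09  1.74  0.01  1.49  0.19] 11.2333
[[ 0.005  0.946 -0.325]
 [ 0.007 -0.325 -0.946]
 [-1.     0.003 -0.008]]
[0.   0.05 0.06] [-0.2  -0.09 -0.03]
[254.88591046 186.35484972]
```

View pics/w13.png

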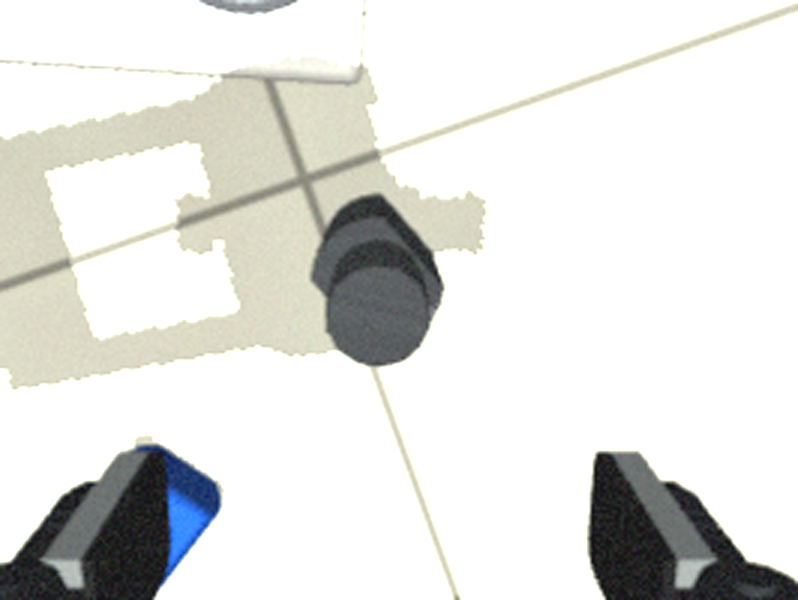

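```bash
python3 -c "
from h import *
f=load('wrist')
w=lambda x,y,z:onz(f,x/3+130-.3,y/3+80-.3,z)
a,b=w(387,219,.075),w(440,288,.075); d=b-a
print(a,b,np.degrees(np.arctan2(d[1],d[0])), np.linalg.norm(d)); print(w(377.5,313.5,.125))
print(w(387,219,.125))
t=w(377.5,313.5,.125); 
n=np.array([-d[1],d[0]])/np.hypot(*d[:2]); print('flat dist from axis',n@(a-t)[:2])
"
```

```text
[0.58137987 0.01803459 0.075     ] [ 0.59167586 -0.01270967  0.075     ] -71.48474476213536 0.0324224749165356
[ 0.57066469 -0.00221296  0.125     ]
[0.58312739 0.02498242 0.125     ]
flat dist from axis 0.016590308476518822
```

>>> drive_tool([
  {"x": 1.5,"y": 0.06,"z": 0,"ax": -0.1,"ay": -0.09,"az": 0},
  {"x": 3,"y": 0.06,"z": 0,"ax": -0.1,"ay": -0.09,"az": 0},
  {"x": 4.5,"y": 0.06,"z": 0,"ax": -0.1,"ay": -0.09,"az": 0},
  {"x": 5.5,"y": 0.06,"z": 0,"ax": -0.1,"ay": -0.09,"az": 0},
  {"x": 6.2,"y": 0.06,"z": 0,"ax": -0.1,"ay": -0.09,"az": 0},
])

```text
time: 11.65
tool_pos: [0.5677, -0.0006, 0.0467]
tool_rot: [-0.413, -0.573, -0.414, 0.574]
contact_force: [0.3, 0.4, -0.7]
gripper_width: 0.849
```

>>> drive_tool([
  {"x": 0.1,"y": 0,"z": 0,"ax": 0,"ay": 0,"az": 0},
  {"x": 0.1,"y": 0,"z": 0,"ax": 0,"ay": 0,"az": 0},
  {"x": 0.1,"y": 0,"z": 0,"ax": 0,"ay": 0,"az": 0},
], hand=0.6)

```text
time: 11.9
tool_pos: [0.5723, -0.0011, 0.05]
tool_rot: [0.416, 0.574, 0.412, -0.572]
contact_force: [1.1, -0.1, 1.0]
gripper_width: 0.598
```

```bash
python3 -c "
from h import *
look('pics/w14.png',[.57,0,.08])"
```

```text
[ 0.5732 -0.0012  0.0509] 0.598 [ 0.3 -0.6  0.2] q [-0.13  0.06  1.86 -0.    1.22  0.19] t 11.95
[[ 0.007  0.949 -0.314]
 [-0.002 -0.314 -0.949]
 [-1.     0.008 -0.   ]]
```

View pics/w14.png

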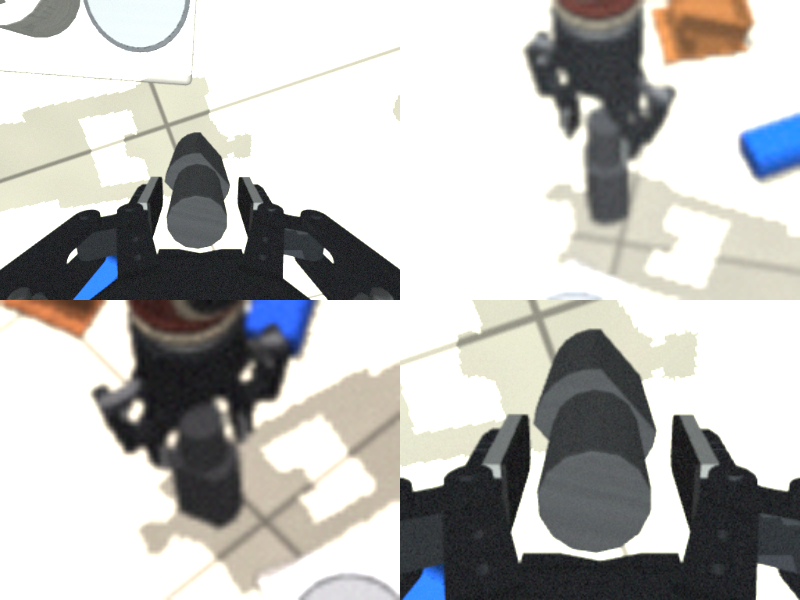

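>>> drive_tool([
  {"x": 0.1,"y": -0.08,"z": 0.1,"ax": 0,"ay": 0,"az": 0},
  {"x": 0.1,"y": -0.08,"z": 0.1,"ax": 0,"ay": 0,"az": 0},
])

```text
time: 12.22
tool_pos: [0.5697, -0.0029, 0.0471]
tool_rot: [0.416, 0.574, 0.412, -0.572]
contact_force: [-0.6, 0.3, -0.3]
gripper_width: 0.6
```

>>> drive_tool([
  {"x": 0,"y": 0,"z": 0,"ax": 0,"ay": 0,"az": 0},
  {"x": 0,"y": 0,"z": 0,"ax": 0,"ay": 0,"az": 0},
  {"x": 0,"y": 0,"z": 0,"ax": 0,"ay": 0,"az": 0},
  {"x": 0,"y": 0,"z": 0,"ax": 0,"ay": 0,"az": 0},
  {"x": 0,"y": 0,"z": 0,"ax": 0,"ay": 0,"az": 0},
], hand=0.15)

```text
time: 12.63
tool_pos: [0.57, -0.0027, 0.0469]
tool_rot: [0.416, 0.574, 0.413, -0.572]
contact_force: [-0.6, 0.1, 3.2]
gripper_width: 0.382
```

>>> drive_tool([
  {"x": -0.6,"y": 0,"z": 0,"ax": 0,"ay": 0,"az": 0},
  {"x": -1.4,"y": 0,"z": 0,"ax": 0,"ay": 0,"az": 0},
  {"x": -2.4,"y": 0,"z": 0,"ax": 0,"ay": 0,"az": 0},
  {"x": -3.2,"y": 0,"z": 0,"ax": 0,"ay": 0,"az": 0},
  {"x": -3.2,"y": 0,"z": 0,"ax": 0,"ay": 0,"az": 0},
])

```text
time: 13.05
tool_pos: [0.5715, -0.0027, 0.1299]
tool_rot: [0.417, 0.575, 0.411, -0.571]
contact_force: [1.5, -0.6, -3.6]
gripper_width: 0.384
```

```bash
python3 -c "
from h import *
look('pics/w15.png',[.57,0,.16])"
```

```text
[ 0.5704 -0.0026  0.1275] 0.383 [ 0.7  0.  -5.1] q [-0.13 -0.03  1.81 -0.    1.35  0.19] t 13.1
[[ 0.007  0.95  -0.314]
 [-0.003 -0.313 -0.95 ]
 [-1.     0.008  0.   ]]
```

View pics/w15.png

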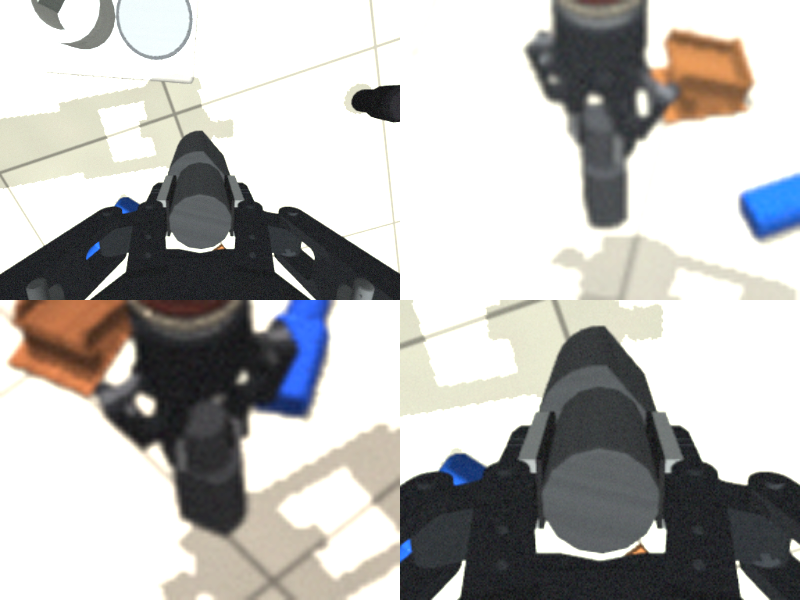

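```bash
python3 -c "
from h import *
rowsto([.4896,.182,.140],Mtool(-3.4,0),n=3,b=0)
"
```

```text
[-0.22 -1.76 -2.01] [ 5.01  0.   -0.01]
[-0.44 -3.52 -4.01] [ 1.002e+01  1.000e-02 -1.000e-02]
[-0.66 -5.28 -6.02] [ 1.503e+01  1.000e-02 -2.000e-02]
```

>>> drive_tool([
  {"x": -0.6,"y": 0,"z": 0,"ax": 1.4,"ay": 0,"az": 0},
  {"x": -0.7,"y": -0.6,"z": -0.7,"ax": 2.8,"ay": 0,"az": 0},
  {"x": -0.7,"y": -1.2,"z": -1.4,"ax": 4.2,"ay": 0,"az": 0},
  {"x": -0.7,"y": -1.9,"z": -2.2,"ax": 5.6,"ay": 0,"az": 0},
  {"x": -0.7,"y": -2.6,"z": -3,"ax": 7,"ay": 0,"az": 0},
])

```text
time: 13.62
tool_pos: [0.5287, 0.0898, 0.1401]
tool_rot: [-0.221, -0.671, -0.22, 0.673]
contact_force: [0.6, 0.2, -5.1]
gripper_width: 0.381
```

>>> drive_tool([
  {"x": 0,"y": 0,"z": 0,"ax": 0,"ay": 0,"az": 0},
])

```text
time: 13.7
tool_pos: [0.5271, 0.0928, 0.1398]
tool_rot: [-0.222, -0.67, -0.223, 0.672]
contact_force: [0.3, 0.4, -5.2]
gripper_width: 0.379
```

```bash
python3 -c "
from h import *
rowsto([.4896,.182,.143],Mtool(-3.4,0),n=5,b=0)
"
```

```text
[-0.02 -0.75 -0.19] [1.6  0.01 0.  ]
[-0.05 -1.5  -0.37] [3.21 0.01 0.01]
[-0.07 -2.26 -0.56] [4.81 0.02 0.01]
[-0.1  -3.01 -0.74] [6.42 0.03 0.01]
[-0.12 -3.76 -0.93] [8.02 0.03 0.01]
```

>>> drive_tool([
  {"x": -0.02,"y": -0.75,"z": -0.19,"ax": 1.4,"ay": 0,"az": 0},
  {"x": -0.05,"y": -1.5,"z": -0.37,"ax": 2.8,"ay": 0,"az": 0},
  {"x": -0.07,"y": -2.26,"z": -0.56,"ax": 4.2,"ay": 0,"az": 0},
  {"x": -0.1,"y": -3.01,"z": -0.74,"ax": 5.6,"ay": 0,"az": 0},
  {"x": -0.12,"y": -3.76,"z": -0.93,"ax": 7,"ay": 0,"az": 0},
])

```text
time: 14.12
tool_pos: [0.4915, 0.1786, 0.1431]
tool_rot: [-0.01, -0.707, -0.008, 0.707]
contact_force: [-0.0, 0.7, -4.8]
gripper_width: 0.387
```

>>> drive_tool([
  {"x": 0,"y": 0,"z": 0,"ax": 1,"ay": 0,"az": 0},
  {"x": 0,"y": 0,"z": 0,"ax": 1,"ay": 0,"az": 0},
  {"x": 0,"y": 0,"z": 0,"ax": 1,"ay": 0,"az": 0},
])

```text
time: 14.37
tool_pos: [0.4922, 0.178, 0.1439]
tool_rot: [-0.018, 0.707, -0.02, -0.707]
contact_force: [0.1, 0.3, -5.7]
gripper_width: 0.381
```

```bash
python3 -c "
from h import *
look('pics/w16.png',[.49,.182,.1])
f=load('wrist');cv2.imwrite('pics/w16c.png',cv2.convertScaleAbs(cv2.resize(f['img'][130:330,156:356],(600,600),interpolation=cv2.INTER_CUBIC),alpha=2.2,beta=20))
rowsto([.4896,.182,.12],Mtool(-3.4,0),n=1,b=0)
"
```

```text
[0.4926 0.1778 0.1443] 0.383 [ 0.7  0.1 -5.3] q [ 0.21 -0.16  1.9  -0.    1.4   1.83] t 14.4167
[[ 0.001 -0.055 -0.998]
 [-0.003 -0.998  0.055]
 [-1.     0.003 -0.001]]
[ 1.01 -0.16  0.16] [ 0.03 -0.03 -0.03]
```

View pics/w16.png

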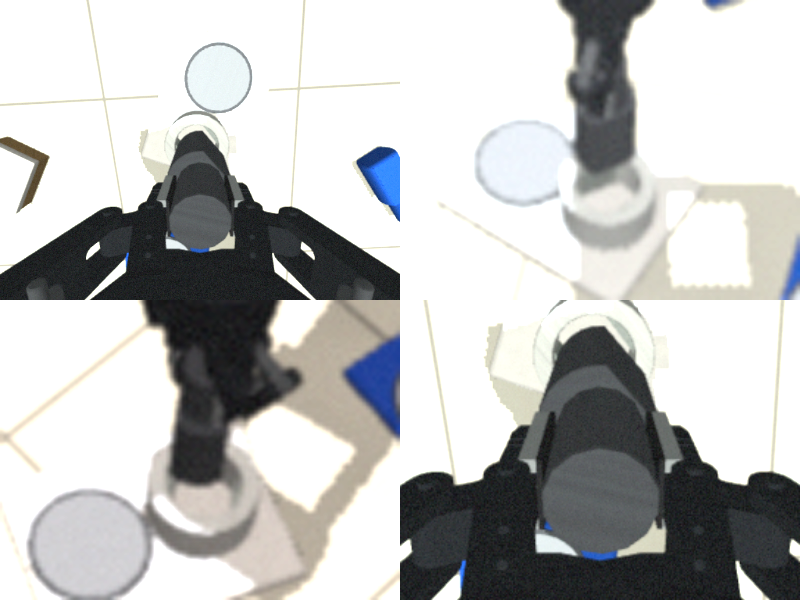

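View pics/w16c.png

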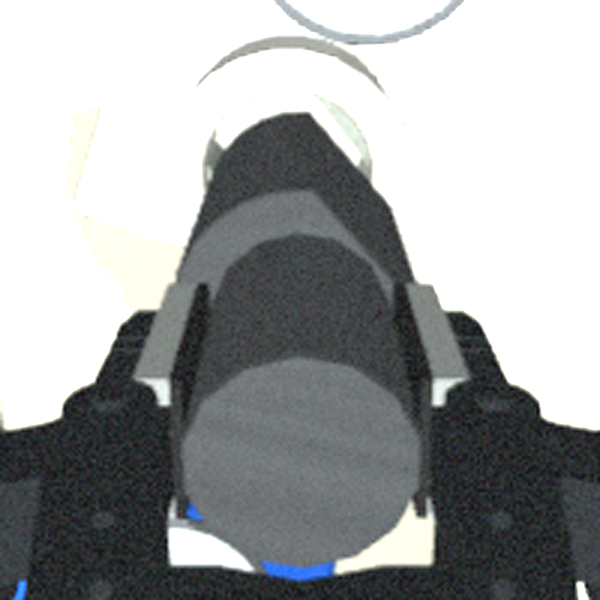

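The flat's edge looks parallel to the key, and the foot is over the mouth. Descending.

>>> drive_tool([
  {"x": 0.3,"y": -0.16,"z": 0.12,"ax": 0,"ay": 0,"az": 0},
  {"x": 0.7,"y": -0.16,"z": 0.12,"ax": 0,"ay": 0,"az": 0},
  {"x": 1.1,"y": -0.16,"z": 0.12,"ax": 0,"ay": 0,"az": 0},
  {"x": 1.3,"y": -0.16,"z": 0.12,"ax": 0,"ay": 0,"az": 0},
  {"x": 1.3,"y": -0.16,"z": 0.12,"ax": 0,"ay": 0,"az": 0},
])

```text
time: 14.93
tool_pos: [0.489, 0.182, 0.1108]
tool_rot: [0.019, -0.707, 0.021, 0.707]
contact_force: [-0.9, -0.2, -4.9]
gripper_width: 0.381
```

```bash
python3 -c "
from h import *
look('pics/w17.png',[.49,.182,.06])
rowsto([.4896,.182,.11],Mtool(-3.4,0),n=1,b=0)
"
```

```text
[0.4897 0.1822 0.112 ] 0.383 [-0.4 -0.5 -5.6] q [ 0.22 -0.13  1.93 -0.    1.34  1.84] t 14.9833
[[ 0.001 -0.057 -0.998]
 [-0.003 -0.998  0.057]
 [-1.     0.003 -0.001]]
[0.15 0.02 0.05] [ 0.03 -0.05 -0.02]
```

View pics/w17.png

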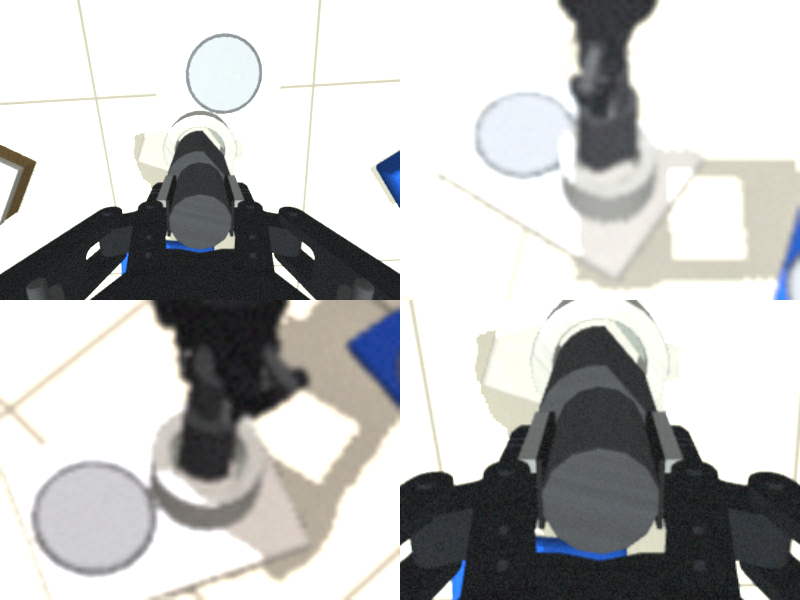

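>>> drive_tool([
  {"x": 0.08,"y": 0,"z": 0,"ax": 0,"ay": 0,"az": 0},
  {"x": 0.16,"y": 0,"z": 0,"ax": 0,"ay": 0,"az": 0},
  {"x": 0.24,"y": 0,"z": 0,"ax": 0,"ay": 0,"az": 0},
  {"x": 0.32,"y": 0,"z": 0,"ax": 0,"ay": 0,"az": 0},
])

```text
time: 15.42
tool_pos: [0.4909, 0.1825, 0.1057]
tool_rot: [-0.019, 0.708, -0.021, -0.705]
contact_force: [0.0, 0.5, -4.9]
gripper_width: 0.383
```

>>> drive_tool([
  {"x": 0.08,"y": 0,"z": 0,"ax": 0,"ay": 0,"az": 0},
  {"x": 0.16,"y": 0,"z": 0,"ax": 0,"ay": 0,"az": 0},
  {"x": 0.2,"y": 0,"z": 0,"ax": 0,"ay": 0,"az": 0},
])

```text
time: 15.67
tool_pos: [0.4906, 0.1824, 0.1003]
tool_rot: [-0.019, 0.708, -0.021, -0.706]
contact_force: [-0.3, -0.5, -4.9]
gripper_width: 0.384
```

>>> drive_tool([
  {"x": 0.08,"y": 0,"z": 0,"ax": 0,"ay": 0,"az": 0},
  {"x": 0.16,"y": 0,"z": 0,"ax": 0,"ay": 0,"az": 0},
  {"x": 0.24,"y": 0,"z": 0,"ax": 0,"ay": 0,"az": 0},
  {"x": 0.24,"y": 0,"z": 0,"ax": 0,"ay": 0,"az": 0},
])

```text
time: 16.0
tool_pos: [0.4905, 0.1824, 0.0941]
tool_rot: [-0.019, 0.708, -0.021, -0.706]
contact_force: [-1.2, -0.3, -5.4]
gripper_width: 0.388
```

>>> drive_tool([
  {"x": 0.08,"y": 0,"z": 0,"ax": 0,"ay": 0,"az": 0},
  {"x": 0.16,"y": 0,"z": 0,"ax": 0,"ay": 0,"az": 0},
  {"x": 0.24,"y": 0,"z": 0,"ax": 0,"ay": 0,"az": 0},
])

```text
time: 16.25
tool_pos: [0.4909, 0.1825, 0.0886]
tool_rot: [-0.019, 0.708, -0.021, -0.705]
contact_force: [-0.8, 0.5, -4.4]
gripper_width: 0.382
```

The foot is already below the key tops without resistance, so the flats are aligned. Lowering on to the seat.

>>> drive_tool([
  {"x": 0.18,"y": 0,"z": 0,"ax": 0,"ay": 0,"az": 0},
  {"x": 0.36,"y": 0,"z": 0,"ax": 0,"ay": 0,"az": 0},
  {"x": 0.54,"y": 0,"z": 0,"ax": 0,"ay": 0,"az": 0},
  {"x": 0.72,"y": 0,"z": 0,"ax": 0,"ay": 0,"az": 0},
  {"x": 0.8,"y": 0,"z": 0,"ax": 0,"ay": 0,"az": 0},
])

```text
time: 16.67
tool_pos: [0.4904, 0.1822, 0.0675]
tool_rot: [-0.019, 0.708, -0.021, -0.706]
contact_force: [-0.8, 0.2, -5.2]
gripper_width: 0.382
```

>>> drive_tool([
  {"x": 0.06,"y": 0,"z": 0,"ax": 0,"ay": 0,"az": 0},
  {"x": 0.12,"y": 0,"z": 0,"ax": 0,"ay": 0,"az": 0},
  {"x": 0.18,"y": 0,"z": 0,"ax": 0,"ay": 0,"az": 0},
  {"x": 0.18,"y": 0,"z": 0,"ax": 0,"ay": 0,"az": 0},
])

```text
time: 17.0
tool_pos: [0.4909, 0.1824, 0.064]
tool_rot: [-0.019, 0.708, -0.021, -0.705]
contact_force: [-0.0, 0.2, -5.0]
gripper_width: 0.38
```

>>> drive_tool([
  {"x": 0.04,"y": 0,"z": 0,"ax": 0,"ay": 0,"az": 0},
  {"x": 0.08,"y": 0,"z": 0,"ax": 0,"ay": 0,"az": 0},
  {"x": 0.08,"y": 0,"z": 0,"ax": 0,"ay": 0,"az": 0},
])

```text
time: 17.25
tool_pos: [0.491, 0.1824, 0.0621]
tool_rot: [-0.019, 0.708, -0.021, -0.705]
contact_force: [-0.6, -0.2, -5.3]
gripper_width: 0.381
```

>>> drive_tool([
  {"x": 0.04,"y": 0,"z": 0,"ax": 0,"ay": 0,"az": 0},
  {"x": 0.08,"y": 0,"z": 0,"ax": 0,"ay": 0,"az": 0},
  {"x": 0.08,"y": 0,"z": 0,"ax": 0,"ay": 0,"az": 0},
])

```text
time: 17.5
tool_pos: [0.4916, 0.1824, 0.0619]
tool_rot: [-0.019, 0.708, -0.021, -0.705]
contact_force: [-4.3, -0.7, 4.5]
gripper_width: 0.384
```

It has seated: the force reversed at a foot height of about 15 mm. Letting go and withdrawing upward.

>>> drive_tool([
  {"x": 0,"y": 0,"z": 0,"ax": 0,"ay": 0,"az": 0},
  {"x": 0,"y": 0,"z": 0,"ax": 0,"ay": 0,"az": 0},
  {"x": 0,"y": 0,"z": 0,"ax": 0,"ay": 0,"az": 0},
  {"x": 0,"y": 0,"z": 0,"ax": 0,"ay": 0,"az": 0},
  {"x": 0,"y": 0,"z": 0,"ax": 0,"ay": 0,"az": 0},
], hand=0.85)

```text
time: 17.92
tool_pos: [0.4913, 0.1824, 0.0603]
tool_rot: [-0.019, 0.709, -0.021, -0.705]
contact_force: [-0.4, 0.2, -0.3]
gripper_width: 0.853
```

>>> drive_tool([
  {"x": -1,"y": 0,"z": 0,"ax": 0,"ay": 0,"az": 0},
  {"x": -2.2,"y": 0,"z": 0,"ax": 0,"ay": 0,"az": 0},
  {"x": -3.6,"y": 0,"z": 0,"ax": 0,"ay": 0,"az": 0},
  {"x": -5,"y": 0,"z": 0,"ax": 0,"ay": 0,"az": 0},
  {"x": -6,"y": 0,"z": 0,"ax": 0,"ay": 0,"az": 0},
])

```text
time: 18.33
tool_pos: [0.4914, 0.183, 0.2139]
tool_rot: [-0.02, 0.71, -0.021, -0.704]
contact_force: [0.7, -0.2, 0.6]
gripper_width: 0.847
```

>>> drive_tool([
  {"x": 0,"y": 0,"z": 0,"ax": 0,"ay": 0,"az": 0},
  {"x": 0,"y": 0,"z": 0,"ax": 0,"ay": 0,"az": 0},
  {"x": 0,"y": 0,"z": 0,"ax": 0,"ay": 0,"az": 0},
])

```text
time: 18.58
tool_pos: [0.49, 0.1826, 0.2092]
tool_rot: [-0.019, 0.708, -0.021, -0.706]
contact_force: [-0.8, 1.0, -0.3]
gripper_width: 0.851
```

```bash
python3 -c "
from h import *
look('pics/w18.png',[.49,.182,.08])
a,b,w=load('side'),load('scene'),load('wrist')
for n,f in(('side',a),('scene',b),('wrist',w)): print(n,'predicted neck top',proj(f,[.4896,.182,.14]).round(1),'shoulder',proj(f,[.4896,.182,.09]).round(1))
for n,f in(('side',a),('scene',b)): 
  u=proj(f,[.49,.182,.08]).astype(int); print((proj(f,[.4896,.182,.14])-u+[50,38])*4)
cv2.imwrite('pics/s18.png',np.hstack([cv2.resize(a['img'],(400,300)),cv2.resize(b['img'],(400,300))]))
"
```

```text
[0.4895 0.1825 0.2082] 0.85 [ 0.1  0.8 -0.8] q [ 0.22 -0.2   1.83 -0.    1.51  1.84] t 18.6333
[[ 0.001 -0.057 -0.998]
 [-0.003 -0.998  0.057]
 [-1.     0.003 -0.001]]
side predicted neck top [244.1 225.7] shoulder [244.  234.3]
scene predicted neck top [290.2 221.9] shoulder [289.2 230.5]
wrist predicted neck top [256.8 188.8] shoulder [256.6 176.2]
[204.41666955 114.71875428]
[208.97793088 111.54771958]
```

View pics/w18.png

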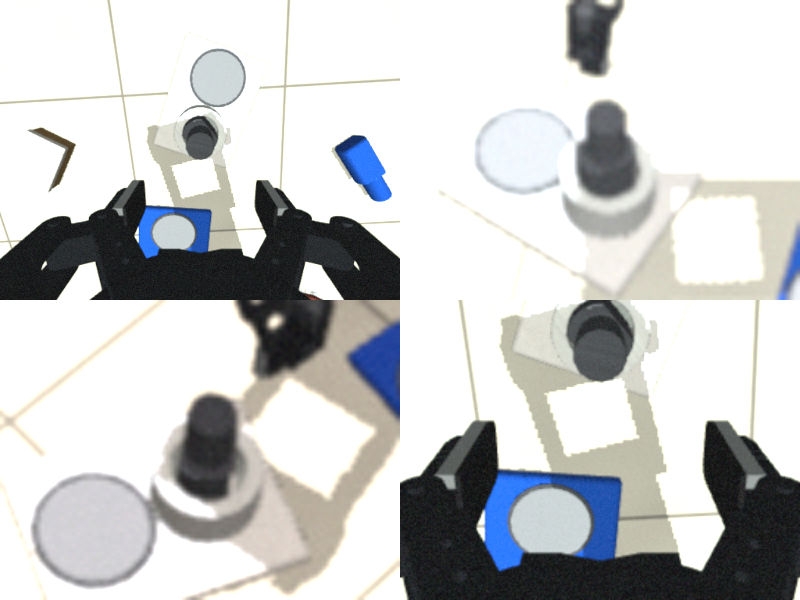

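View pics/s18.png

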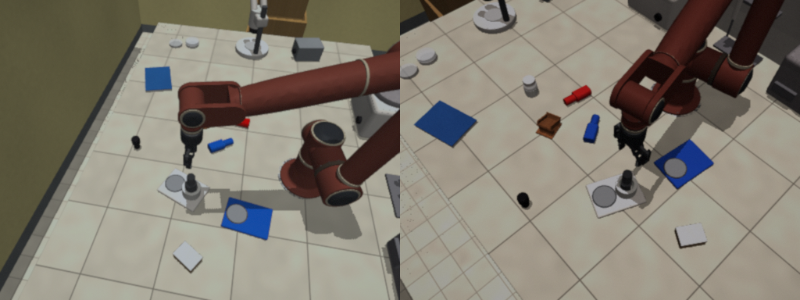

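The neck top is at side crop (204,112) against a predicted (204,115), and scene crop (213,110) against (209,112). So the post is fully home and upright, and the gripper is clear of it. Handing in.

```bash
python3 -c "
from h import *
print(workorder.job_done()); s,p,M=st(); print(s['time'],s['contact_force'])"
```

```text
the job is handed in; nothing more can be done
None
the job is handed in; nothing more can be done
```

The post is fully home in the socket on the white base, upright and let go, and the job is handed in at about 19 s of the 67 s allowed.

**What I did:** I lifted the post off its rest by the neck and stood it upright on the bare bench at about (0.57, 0.00). I let go and backed off. I then took it again from above and turned it 75° to match the keys I had measured in the wrist view. It dropped past the keys without resistance, reached the seat with the force reversing at a foot height of about 15 mm, and I released it and withdrew.

**Last checks:**
- **Neck top:** it lies within about 1 px of the fully-home prediction in the side and scene views.
- **Contact:** force readings were near zero after release, and the gripper was well clear above the post.
- **Bystanders:** the slide box, jar and eyepiece looked untouched in the final views; I did not measure their positions.
- **Upright angle:** I judged this by eye from the views and from how the foot sits in the bore, without measuring it.

**What disagreed:**
- **First grasp:** the first grasp shut on top of the neck with about 4 N, because the fingertips sit about 40 mm behind the reported TCP. I measured the offset in the images and regripped.
- **Flat direction:** an image reading of the flats gave 18.5°, against about 22° expected. I aimed between the two, and the foot went in at the first try.

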